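# Pin the drawbar of a model rover's tow hitch

### The arm

A 7-joint arm with a two-finger parallel gripper is mounted at the origin on a cart in front of the work surface, level with it; the furniture and walls round the work are solid. World frame = base frame: x ahead of the robot, y to its left, z up, the work surface at z = 0. Lengths are in m, angles in rad, forces in N, time in s.
With the tool pointing down it reaches from about 0.4 to 0.875 m from the base axis. Payload 6.5 kg.
Tool frame: the origin (TCP) lies on the centre line of the jaws, within the pads' length; the fingertips stand 22 mm ahead of it and the grasp point (between the pads) lies 3 mm ahead of it; z points along the fingers, y is the direction in which the jaws open and shut (so a half turn about z gives the same grasp; the last joint's range is limited). The gripper opens to 85 mm and grips with 20 to 120 N. Pads are 22 mm wide; open, the fingers measure 114 mm over their backs; the gripper's body (76 mm by 85 mm) begins 54 mm behind the grasp point. The pads swing forward as they close: fully open they stand 13 mm farther back than shut.
Start: joints at [1.135, 0.536, -0.004, 1.538, 0.003, 1.067, -0.071], TCP at [0.235, -0.606, 0.253] pointing down, gripper open.
Joint ranges: [-2.7, 2.7], [-0.37, 2.16], [-1.27, 1.26], [0.24, 2.4], [-1.31, 4.45], [0.19, 1.91], [-2.76, 2.76]. Speed limits (rad/s): [2.39, 2.39, 3.14, 3.14, 3.14, 3.14, 3.14].

### API

Orientations are given as a rotation vector (axis times angle).
In Python, from bench import robot, eyes gives the robot as it stands.
- The arm moves only by the tool play_rows, never from a script. Its argument "series" is a list that holds one entry, the list of rows, each a list of 5 numbers: the closure in counts, from 0 (fully open) to 255 (shut), then the shift along the tool's x, y, z in m, then the turn about the tool's z in rad. A call has 1 to 8 rows; each row is the pose to reach, as a shift and turn from the pose commanded when the call began, along the tool's axes at that moment; what a row does not reach only later rows make up. A row lasts 1/8 s, in which the tool goes at most 62.5 mm and 10.7 degrees, less where a joint would pass 70% of its speed; a pose out of reach is approached as far as the arm can. A call with a gripper value outside its range is refused whole. The fingers move at their own pace and stop on an object; "newtons" is the grip in N (left out, the last holds). Time passes only in rows, so rows that repeat a pose let the fingers close. It gives the time, the measured TCP pose, the force and the opening at its end, in the units of the state.
- robot.get_obs(): the state, without advancing time (a new reading comes with each control period).
- eyes.read_camera(name): name is "scene" or "side" or "wrist"; returns a dict with "pixels" (480x640x3 uint8, red, green, blue), "depth" (480x640 float32, m along the optical axis (not along the pixel's ray), 0 where there is no reading), "vfov" (degrees; the focal length in pixels is half the picture's height over the tangent of half this angle, whatever the lens; pixels are square), "cx", "cy" (the principal point, pixels), "pose" (4x4, takes a point from camera to world coordinates); the wrist camera has in their place "tool_from_camera" (4x4, takes a point from camera to tool coordinates, whose origin is the TCP and whose axes are the flange's). Camera axes: x right, y down, z forward; pixel columns grow to the right and rows downward; lengths in m; the calibration is good to about 2 mm. A picture is of the moment at which its call begins: read the wrist's pose just before it.
- robot.job_done(): hands the job in, once; it reports no verdict.
Trained networks look in a picture, given as the dict that the camera call returned (one of the last four; its "shot" number tells which), for a name from the list of things; names that differ only in an ending like _2 or _b are one class to them, and where a whole thing is asked for, a point or a joint stands for the part that bears it (a point fixed in the world has none). Each returns a list of dicts, best first, with "conf" (0 to 1); they miss things now and then, are a little off and sometimes report something else, mostly with a low value. They report only what shows in the picture. A call takes as long as a camera call.
- eyes.find_in(picture, thing): "rect" ([left, top, width, height] in pixels, round what is visible of it).
- eyes.tip_of(picture, thing): "location" ([row, column] in pixels: a listed point, or the origin of a listed thing).
The state is a dict: "time_s": time; "joints": joint angles; "joint_vel": joint speeds; "joint_torque": joint torques, N m; "eef_pos": TCP position; "tool_rot": TCP orientation; "force": force on the tool from outside, world axes, zero at the start; "ft_torque": the same for the moment, N m; "grip_width": opening from 0.0 (shut) to 1.0 (fully open).
Only numpy, scipy, OpenCV 4.12 (cv2) and the standard library are available. Lean on these libraries where they do the work, as an engineer would, in place of code of your own. Each camera call takes 0.05 s, during which the arm holds its last target.

### The job

Couple the model rover's drawbar: pick up the loose linch pin, find the hole in the tow hitch's lugs with its nose and push it fully home (the slack drawbar eye between the lugs has to be nudged into line by the nose), then flip the pin's sprung ring over so that it snaps past the nose and stays closed. Feel your way: never shove the pin hard against the hitch or bear down hard on the ring, and leave the things lying round about where they are.

Things in the scene. Friction and masses are not known exactly. Their poses are not given: they have to be found in the camera images.
- pin: Loose steel linch pin, 0.11 kg. Origin: underside, below the middle of the head's grip; x axis along the pin to its nose, z up. Head: flat-sided block 14 mm wide (y), 24 mm tall (z 0 to 24), x = -14 to +20 mm: grip it by these sides. Then a 9.6 mm square shank and a round nose (radius 5 mm), ending at x = 57 mm. The pin axis runs 5 mm above the underside.
- nose (a point): The foremost point of the pin's round nose, on the pin axis.
- shoulder (a point): Point on the pin axis in the plane of the head's front face (x = +20 mm on the pin); this face meets the near lug when the pin is home, and the nose then stands 7 mm out of the far lug. The closed ring, snapping in, may let the pin back by its play of some 5 mm.
- pivot (a point): Hinge axis of the ring: middle of a cross rod 46 mm wide (along the pin's y) behind the head, at x = -22, z = 5 mm on the pin.
- ring (a joint): Angle of the sprung ring (dark U-shaped wire bow, 52 mm wide, arms 79.5 mm from pivot to a 5 mm crossbar, black T-shaped thumb tab outside it), rad. 0 = closed: crossbar past the nose, 7 mm below the pin axis; 0.09 = crossbar level with the pin axis; grows as it swings up and back; 1.66 upright; 2.95 fully open behind the head. Starts open; light friction keeps it where it is left.
- tab (a point): Middle of the thumb tab, 102.5 mm from the pivot: a bar along the hinge direction with ball ends, 18 mm wide, 10 mm thick, on a short neck; pinched lightly by its ends it turns between the fingers. The bow is 2 mm too short to pass the nose freely: at about 0.16 rad it must be pressed down at the tab, with 5 to 10 N, until it stretches, snaps past the nose to 0.03 or less and meets its stop.
- hitch: Fixed tow hitch on a plate 90 x 130 x 8 mm (x -23 to 67, y -37 to 93 mm). Origin: on the desk, plate's mid-line, in the plane of the near lug's outer face; x axis: the way the pin is pushed in; z up. Two dark lugs, 30 mm wide (y), 56 mm high, at x = 0 to 8 and 22 to 30 mm, with 11 mm square holes centred 45 mm above the desk. The lugs are clamped up to 8 mm to either side of y = 0.
- rosin_tin: Bystander: open round tin, 67 mm across, 42 mm high, right of and behind the hitch. Origin under its middle.
- bnc_tee: Bystander: small T-shaped connector, 33 mm, at the desk's edge, right of the cutters.
- lighter: Bystander: blue lighter, 89 x 24 x 12 mm, lying left of the pin.
- cutters: Bystander: side cutters with blue grips, 66 x 108 x 12 mm, at the desk's edge in front of the hitch.
- midline (a point): Point of the plate's mid-line at the height of the hole (45 mm), in the plane of the near lug's outer face. Where the hole lies beside it (hitch y, up to 8 mm) no pose tells: look, or feel with the nose. The drawbar's eye between the lugs (x 10 to 20 mm, hole 11.6 mm) is up to 2.5 mm out of line with them sideways, and slides with 2.5 N of friction; its bar runs off to +y, below 30 mm.

How it is judged:
By the outcome, as a careful person would: the job done as asked, in the order asked, and still so for the second after the job is handed in, with the robot touching nothing.
It also fails if it takes over 72 s, if anything falls off the work surface, if the arm or the gripper's body presses on something with over 40 N, if the wrist force passes 120 N, or if a joint passes its speed limit or range.

## Working session

There is one attempt and no reset: what is moved stays moved. The work goes in short steps, Python scripts to look and compute and a tool call to move; the robot and the scene stay as the last step left them, time stands still between calls to the robot, and variables do not carry over. Pictures are saved under pics/ and viewed, and the job is handed in when it is done.

Besides the shell and the picture viewer there is one more tool, called as name([rows], argument=value, ...), one row to a line, values as JSON. play_rows: Moves the arm, as the interface text tells. Its arguments: {"type":"object","properties":{"series":{"type":"array","items":{"type":"array","items":{"type":"array","items":{"type":"number"}}}},"newtons":{"type":"number"}},"required":["series"]}

```bash
ls; mkdir -p pics
cat > h.py <<'E'
import numpy as np, cv2
from scipy.spatial.transform import Rotation as R
from bench import robot, eyes
def T(o):
    M=np.eye(4); M[:3,:3]=R.from_rotvec(o["tool_rot"]).as_matrix(); M[:3,3]=o["eef_pos"]; return M
def shot(name):
    o=robot.get_obs(); p=eyes.read_camera(name)
    p["W"]=p["pose"] if "pose" in p else T(o)@p["tool_from_camera"]
    p["W"]=np.array(p["W"]); p["f"]=240/np.tan(np.radians(p["vfov"])/2)
    return p
def save(p,fn,crop=None,s=1):
    im=p["pixels"][:,:,::-1]
    if crop: l,t,w,h=crop; im=im[t:t+h,l:l+w]
    cv2.imwrite("pics/"+fn,cv2.resize(im,None,fx=s,fy=s,interpolation=cv2.INTER_CUBIC))
def pt(p,r,c,d=None):
    if d is None:
        w=p["depth"][int(r)-1:int(r)+2,int(c)-1:int(c)+2]; w=w[w>0]; d=np.median(w) if w.size else np.nan
    q=np.array([(c-p["cx"])/p["f"]*d,(r-p["cy"])/p["f"]*d,d,1]); return (p["W"]@q)[:3]
def ptz(p,r,c,z):
    q=p["W"][:3,:3]@np.array([(c-p["cx"])/p["f"],(r-p["cy"])/p["f"],1]); o=p["W"][:3,3]
    return o+q*(z-o[2])/q[2]
def proj(p,X):
    q=np.linalg.inv(p["W"])@np.append(X,1); return q[1]/q[2]*p["f"]+p["cy"],q[0]/q[2]*p["f"]+p["cx"]
E
python3 - <<'E'
from h import *
o=robot.get_obs(); print(o)
for n in ["scene","side","wrist"]:
    p=shot(n); save(p,n+"0.png"); print(n,p["shot"],p["vfov"],p["W"].round(3).tolist())
    for t in ["pin","hitch","ring"]:
        print(t,eyes.find_in(p,t)[:2])
    for t in ["pin","nose","shoulder","pivot","tab","hitch","midline"]:
        for d in eyes.tip_of(p,t)[:1]: print(t,d,pt(p,*d["location"]).round(4))
E
```

```text
pics
{'time_s': 0.0, 'joints': array([ 1.13476903,  0.53717489, -0.00445782,  1.53887414,  0.00261419,
        1.06728265, -0.07120126]), 'joint_vel': array([ 9.85708242e-05, -1.21294913e-03,  5.12071527e-04,  8.13253778e-04,
        9.47188324e-04,  3.90959339e-04,  4.88416207e-04]), 'joint_torque': array([ 3.87343734e-04, -5.83410072e+01,  1.04899518e+00, -2.59100497e+01,
        1.22934580e-02,  9.57055483e-03, -2.95566554e-05]), 'eef_pos': array([ 0.23472442, -0.60550472,  0.25240683]), 'tool_rot': array([-3.08636150e+00, -5.77455564e-01,  6.99226574e-04]), 'force': array([0.32427808, 0.46929544, 0.27422087]), 'ft_torque': array([0.02103248, 0.02357645, 0.01247683]), 'grip_width': 1.003050581137095}
scene 1 49.494871943060716 [[-0.614, -0.584, 0.531, -0.053], [-0.789, 0.457, -0.41, 0.422], [-0.004, -0.671, -0.742, 0.81], [0.0, 0.0, 0.0, 1.0]]
pin [{'rect': [395.5, 195.1, 52.5, 45.1], 'conf': 0.68}]
hitch [{'rect': [122.7, 300.7, 87.6, 75.8], 'conf': 0.83}]
ring [{'rect': [424.6, 233.8, 24.5, 6.2], 'conf': 0.71}, {'rect': [396.8, 195.1, 52.3, 47.4], 'conf': 0.64}]
pin {'location':
[... 832 characters left out ...]
onf': 0.61}]
pin {'location': [351.2, 301.4], 'conf': 0.86} [ 0.4624 -0.235   0.0105]
nose {'location': [355.2, 335.5], 'conf': 0.63} [ 0.5215 -0.2297 -0.0013]
shoulder {'location': [353.9, 314.1], 'conf': 0.72} [ 0.4846 -0.2362  0.0066]
pivot {'location': [345.9, 289.1], 'conf': 0.82} [ 0.4385 -0.2203  0.0057]
tab {'location': [324.0, 241.2], 'conf': 0.88} [ 0.351  -0.2002  0.0338]
hitch {'location': [196.5, 334.2], 'conf': 0.81} [0.4854 0.2866 0.0063]
midline {'location': [180.7, 334.9], 'conf': 0.56} [0.4868 0.2942 0.0486]
wrist 3 70.55827450726689 [[0.362, -0.884, -0.297, 0.313], [-0.932, -0.343, -0.115, -0.576], [-0.0, 0.319, -0.948, 0.373], [0.0, 0.0, 0.0, 1.0]]
pin []
hitch []
ring []
```

View pics/scene0.png

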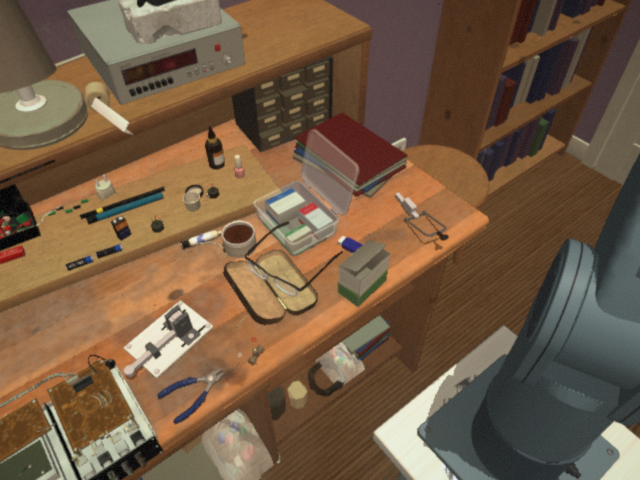

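View pics/side0.png

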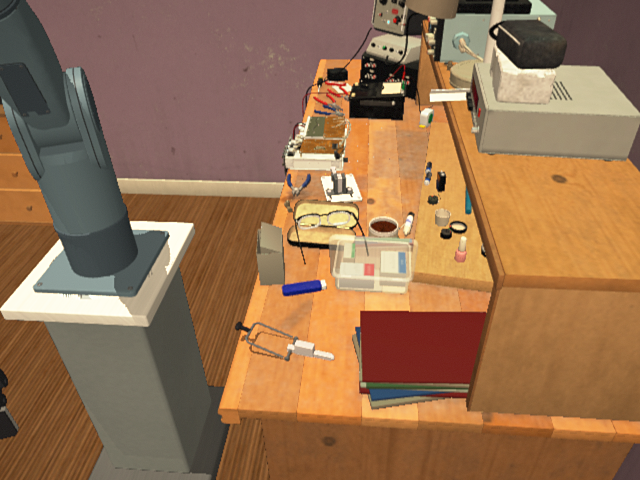

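View pics/wrist0.png

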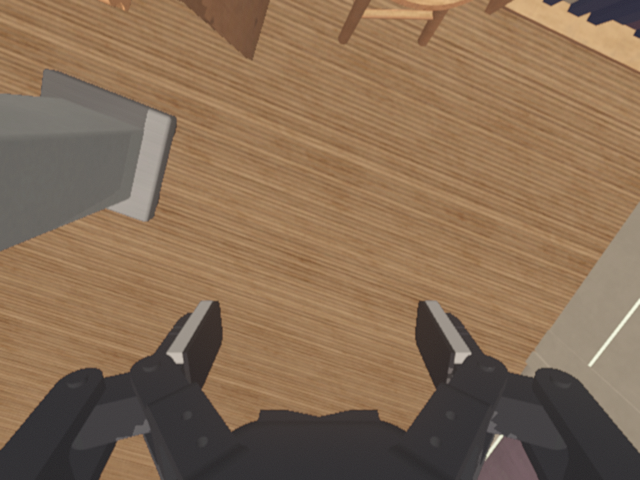

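Run:
```python
from h import *
p=shot("scene"); save(p,"sc_h.png",(100,280,140,110),5); save(p,"sc_p.png",(370,170,110,90),6)
p=shot("side"); save(p,"si_p.png",(220,300,140,80),5); save(p,"si_h.png",(280,150,110,80),6)
```

```text
(no output)
```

View pics/sc_h.png

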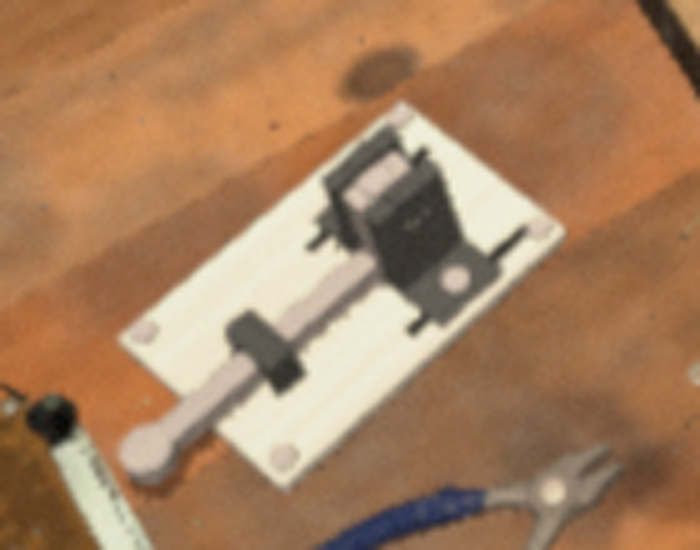

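View pics/si_p.png

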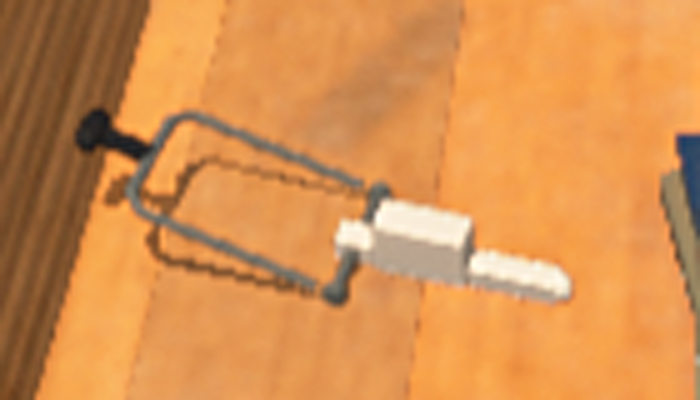

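View pics/si_h.png

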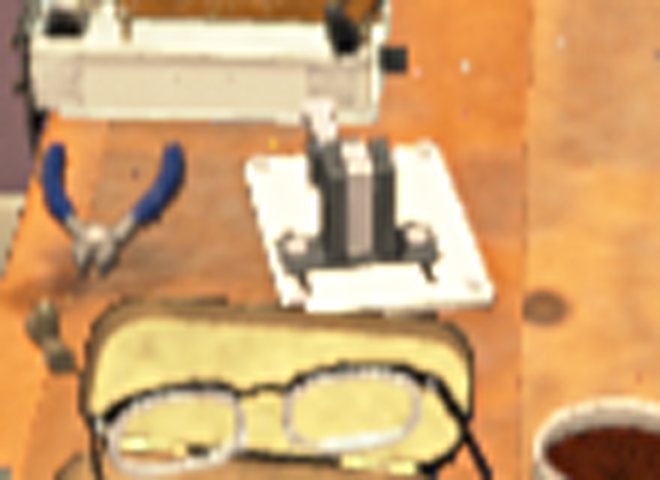

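View pics/sc_p.png

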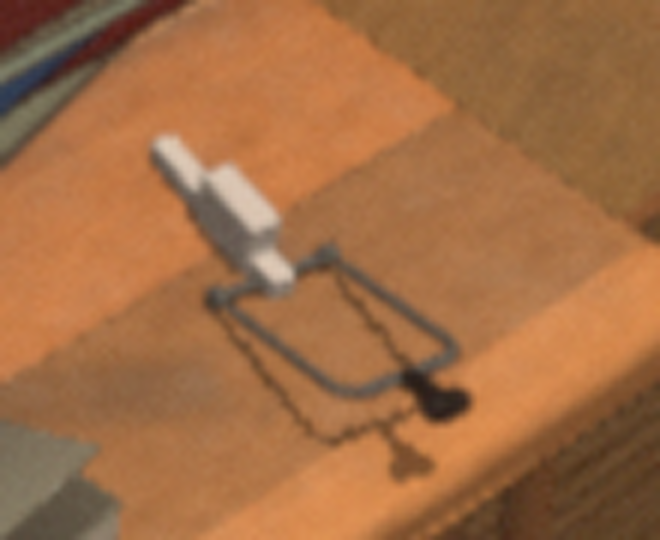

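play_rows([
  [[0, 0.05, -0.04, 0, 0.08], [0, 0.1, -0.08, 0, 0.16], [0, 0.15, -0.12, 0, 0.24], [0, 0.2, -0.16, 0, 0.32], [0, 0.25, -0.2, 0, 0.4], [0, 0.3, -0.24, 0, 0.48], [0, 0.348, -0.274, 0, 0.54], [0, 0.348, -0.274, 0, 0.54]],
])

```text
time_s: 2.75
eef_pos: [0.4632, -0.2197, 0.2536]
tool_rot: [-3.129, 0.254, -0.003]
force: [-1.1, -1.3, -0.3]
grip_width: 0.998
```

```bash
cat > pin.py <<'E'
from h import *
import sys
def go(tag):
    o=robot.get_obs(); print(o["time_s"],o["eef_pos"].round(4),"yaw",2*np.arctan2(o["tool_rot"][1],o["tool_rot"][0])%(2*np.pi), o["force"].round(2),o["grip_width"])
    p=shot("wrist"); save(p,tag+".png")
    hz={"pin":0.0,"nose":.005,"shoulder":.005,"pivot":.005,"tab":.033}
    for t in hz:
        for d in eyes.tip_of(p,t)[:2]: print(t,d["location"],d["conf"],pt(p,*d["location"]).round(4),ptz(p,*d["location"],hz[t]).round(4))
    return p
if __name__=="__main__": go(sys.argv[1])
E
python3 pin.py w1
```

```text
2.75 [ 0.4632 -0.2197  0.2536] yaw 6.121452123513001 [-1.05 -1.3  -0.34] 0.9982071114639788
pin [193.8, 323.1] 0.79 [ 0.4741 -0.2256  0.024 ] [ 0.4692 -0.2251  0.    ]
nose [145.8, 329.6] 0.7 [ 5.194e-01 -2.401e-01 -2.000e-04] [ 0.5197 -0.24    0.005 ]
shoulder [181.0, 327.5] 0.56 [ 0.4843 -0.2321  0.0106] [ 0.4834 -0.2321  0.005 ]
pivot [218.5, 326.7] 0.93 [ 0.4431 -0.2249  0.01  ] [ 0.4417 -0.2248  0.005 ]
tab [306.4, 316.9] 0.63 [ 0.3494 -0.1986  0.0344] [ 0.3486 -0.1984  0.033 ]
```

View pics/w1.png

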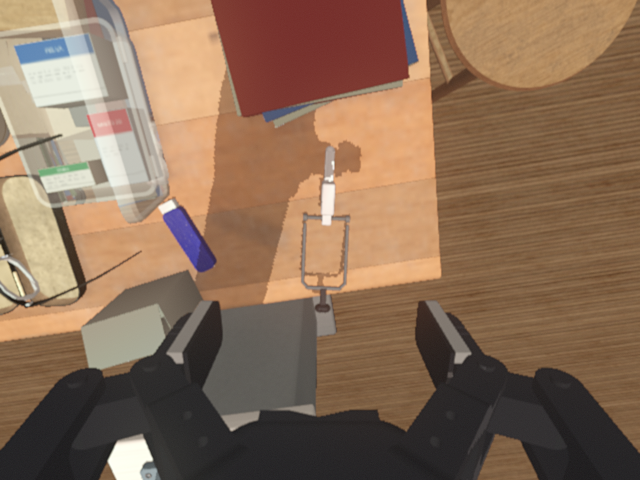

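play_rows([
  [[100, 0, 0.005, 0.05, 0.03], [100, 0, 0.008, 0.11, 0.06], [100, 0, 0.008, 0.11, 0.06]],
])

```text
time_s: 3.42
eef_pos: [0.4551, -0.2327, 0.14]
tool_rot: [-3.118, 0.364, 0.014]
force: [-1.4, -1.2, 0.3]
grip_width: 0.606
```

Run:
```python
from pin import *
p=go("w2"); save(p,"w2z.png",(240,60,160,240),3)
```

```text
3.425 [ 0.4551 -0.2327  0.14  ] yaw 6.051024972773518 [-1.4  -1.21  0.29] 0.6060963450567598
pin [216.6, 310.1] 0.67 [ 0.4731 -0.2301  0.0238] [ 0.4666 -0.228   0.    ]
nose [145.7, 310.6] 0.73 [ 5.196e-01 -2.413e-01  1.000e-04] [ 0.5199 -0.2415  0.005 ]
shoulder [195.3, 310.9] 0.81 [ 0.4852 -0.2333  0.0095] [ 0.4842 -0.233   0.005 ]
shoulder [369.4, 314.7] 0.29 [ 0.3503 -0.2042  0.0351] [ 0.3252 -0.1978  0.005 ]
pivot [244.1, 310.9] 0.65 [ 0.4522 -0.2256  0.0233] [ 0.4456 -0.2236  0.005 ]
tab [369.6, 315.6] 0.9 [ 0.3501 -0.2049  0.0352] [ 0.3482 -0.2044  0.033 ]
```

View pics/w2.png

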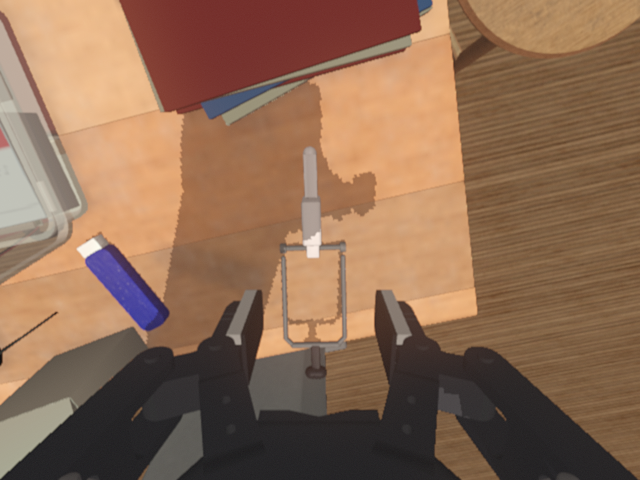

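Run:
```python
from h import *
p=shot("side")
o=robot.get_obs(); print(o["time_s"],o["eef_pos"].round(4),(2*np.arctan2(o["tool_rot"][1],o["tool_rot"][0]))%(2*np.pi)-2*np.pi,o["tool_rot"],o["joint_vel"].round(3))
```

```text
3.775 [ 0.4602 -0.2332  0.1452] -0.23003335507192446 [ 3.11984748 -0.36042523  0.00528058] [-0.     0.009 -0.001  0.008 -0.    -0.003  0.   ]
```

Run:
```python
from pin import *
p=go("w3"); save(p,"w3z.png",(230,100,180,150),4)
```

```text
3.775 [ 0.4602 -0.2332  0.1452] yaw 6.053151952107662 [-0.83 -0.26 -0.22] 0.6106238320577368
pin [225.6, 312.6] 0.81 [ 0.471  -0.2309  0.0238] [ 0.4641 -0.2288  0.    ]
nose [155.6, 309.8] 0.91 [ 5.190e-01 -2.398e-01  4.000e-04] [ 0.5194 -0.24    0.005 ]
shoulder [201.3, 311.4] 0.64 [ 0.4861 -0.2333  0.0098] [ 0.4851 -0.233   0.005 ]
pivot [252.5, 314.4] 0.96 [ 0.4447 -0.2258  0.0104] [ 0.4427 -0.2253  0.005 ]
tab [372.5, 315.3] 0.72 [ 0.3504 -0.2044  0.0353] [ 0.3486 -0.204   0.033 ]
```

View pics/w3z.png

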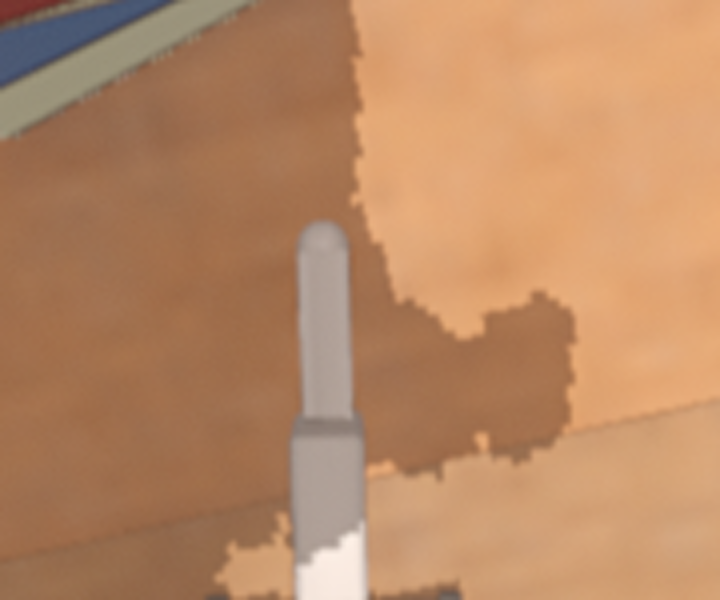

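play_rows([
  [[100, 0.005, -0.0055, 0.05, -0.025], [100, 0.005, -0.0055, 0.085, -0.025], [100, 0.005, -0.0055, 0.085, -0.025], [100, 0.005, -0.0055, 0.085, -0.025], [100, 0.005, -0.0055, 0.085, -0.025]],
])

```text
time_s: 4.7
eef_pos: [0.4662, -0.2291, 0.0598]
tool_rot: [3.124, -0.322, 0.004]
force: [1.0, -0.2, 0.2]
grip_width: 0.605
```

Run:
```python
from pin import *
p=go("w4");
```

```text
4.7 [ 0.4662 -0.2291  0.0598] yaw 6.077712785407506 [ 1.05 -0.2   0.25] 0.6047491414795828
pin [276.5, 317.1] 0.89 [ 0.4749 -0.2298  0.0236] [ 0.464  -0.2274  0.    ]
nose [177.9, 318.3] 0.81 [ 5.200e-01 -2.398e-01 -3.000e-04] [ 0.5208 -0.24    0.005 ]
nose [346.1, 71.3] 0.72 [ 0.4535 -0.0754  0.009 ] [ 0.4512 -0.0714  0.005 ]
shoulder [246.6, 319.3] 0.65 [ 0.4855 -0.2331  0.0098] [ 0.4837 -0.2328  0.005 ]
pivot [310.8, 320.9] 0.9 [ 0.455  -0.2276  0.0234] [ 0.4441 -0.2255  0.005 ]
```

View pics/w4.png

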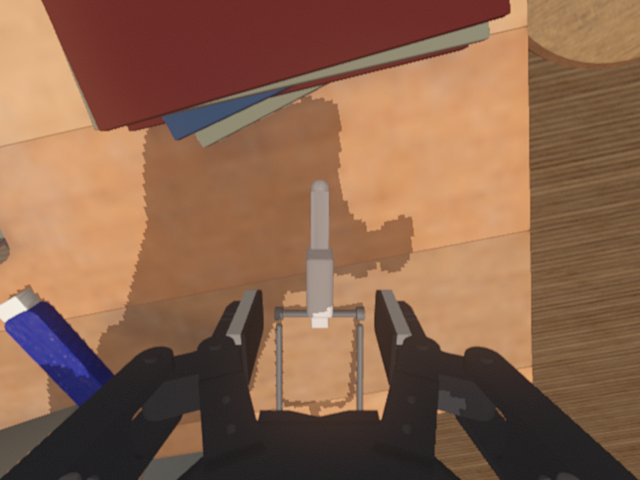

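play_rows([
  [[100, 0, 0, 0.034, 0], [100, 0, 0, 0.034, 0], [100, 0, 0, 0.034, 0], [255, 0, 0, 0.034, 0], [255, 0, 0, 0.034, 0], [255, 0, 0, 0.034, 0], [255, 0, 0, 0.034, 0], [255, 0, 0, 0.034, 0]],
], newtons=45)

```text
time_s: 6.0
eef_pos: [0.4656, -0.2288, 0.0251]
tool_rot: [3.125, -0.322, 0.002]
force: [-0.8, 0.3, 6.2]
grip_width: 0.155
```

Run:
```python
from pin import *
p=go("w5");
```

```text
6.0 [ 0.4656 -0.2288  0.0251] yaw 6.077967901449241 [-0.82  0.27  6.23] 0.1551910277205381
pin [306.1, 315.7] 0.63 [ 0.4775 -0.2296  0.0233] [ 0.4642 -0.2266  0.    ]
nose [189.8, 318.6] 0.69 [ 0.5198 -0.2396 -0.    ] [ 0.5207 -0.2398  0.005 ]
shoulder [269.8, 318.2] 0.83 [ 0.487  -0.2326  0.0095] [ 0.485  -0.2322  0.005 ]
pivot [348.0, 319.1] 0.9 [ 0.4575 -0.2269  0.0235] [ 0.4439 -0.2241  0.005 ]
```

View pics/w5.png

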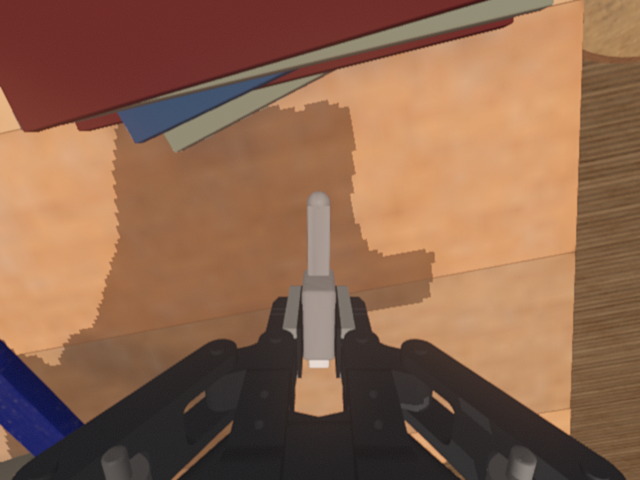

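play_rows([
  [[255, 0, 0, -0.03, 0], [255, 0, 0, -0.08, 0], [255, 0, 0, -0.13, 0], [255, 0, 0, -0.18, 0], [255, 0, 0, -0.23, 0], [255, 0, 0, -0.23, 0]],
])

```text
time_s: 7.05
eef_pos: [0.4672, -0.2294, 0.2583]
tool_rot: [3.123, -0.322, 0.012]
force: [0.5, -0.3, -2.3]
grip_width: 0.153
```

Run:
```python
from h import *
o=robot.get_obs(); print(o["time_s"],o["eef_pos"].round(4),o["force"],o["grip_width"])
p=shot("scene")
for c,r in [(400,100),(565,230),(285,490),(120,335),(455,278),(150,450)]:
    print(ptz(p,r/5+280,c/5+100,0.008).round(4))
save(p,"sc1.png")
```

```text
7.05 [ 0.4672 -0.2294  0.2583] [ 0.49400057 -0.33386285 -2.25090049] 0.15310867017716187
[0.5521 0.2821 0.008 ]
[0.4646 0.2622 0.008 ]
[0.4341 0.387  0.008 ]
[0.523  0.4061 0.008 ]
[0.4714 0.3029 0.008 ]
[0.4755 0.4163 0.008 ]
```

View pics/sc1.png

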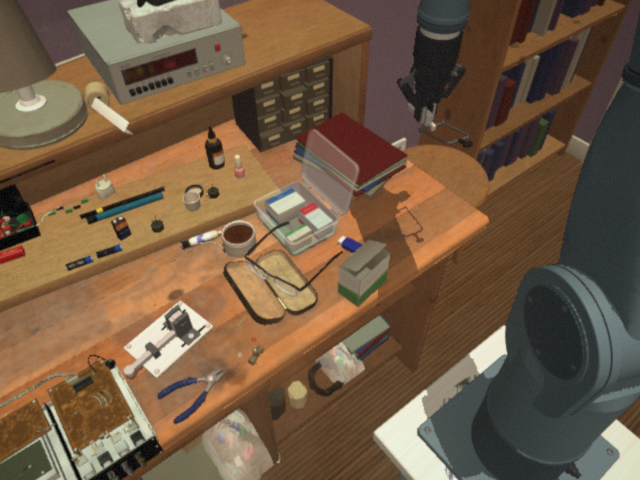

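play_rows([
  [[255, -0.005, -0.025, 0, -0.03], [255, -0.018, -0.075, 0, -0.07], [255, -0.03, -0.125, 0, -0.11], [255, -0.042, -0.175, 0, -0.15], [255, -0.055, -0.225, 0, -0.19], [255, -0.08, -0.275, 0, -0.24], [255, -0.105, -0.325, 0, -0.29], [255, -0.13, -0.375, 0, -0.34]],
])

```text
time_s: 8.1
eef_pos: [0.4117, 0.1673, 0.2528]
tool_rot: [3.133, 0.218, -0.005]
force: [1.2, -0.0, -1.0]
grip_width: 0.158
```

play_rows([
  [[255, -0.042, -0.053, 0, -0.04], [255, -0.071, -0.095, 0, -0.08], [255, -0.071, -0.095, 0, -0.096], [255, -0.071, -0.095, 0, -0.096], [255, -0.071, -0.095, 0, -0.096]],
])

```text
time_s: 8.72
eef_pos: [0.3313, 0.2487, 0.2537]
tool_rot: [3.12, 0.359, -0.002]
force: [0.9, -0.0, -1.1]
grip_width: 0.151
```

Run:
```python
from h import *
o=robot.get_obs(); print(o["time_s"],o["eef_pos"].round(4),2*np.arctan2(o["tool_rot"][1],o["tool_rot"][0]),o["force"],o["grip_width"])
p=shot("wrist"); save(p,"w6.png")
for t in ["nose","shoulder","hitch","midline"]:
    print(t,[(d["location"],d["conf"],pt(p,*d["location"]).round(4)) for d in eyes.tip_of(p,t)[:2]])
```

```text
8.725 [0.3313 0.2487 0.2537] 0.22890731686906562 [ 0.94409454 -0.04100682 -1.10522686] 0.15062315518437727
nose [([191.5, 317.7], 0.94, array([ 0.1935,  0.2181, -0.7476]))]
shoulder [([272.1, 318.1], 0.94, array([0.3514, 0.2534, 0.2378]))]
hitch [([37.8, 300.3], 0.81, array([0.481 , 0.3008, 0.0113]))]
midline [([26.8, 298.0], 0.61, array([0.4834, 0.3019, 0.0394]))]
```

View pics/w6.png

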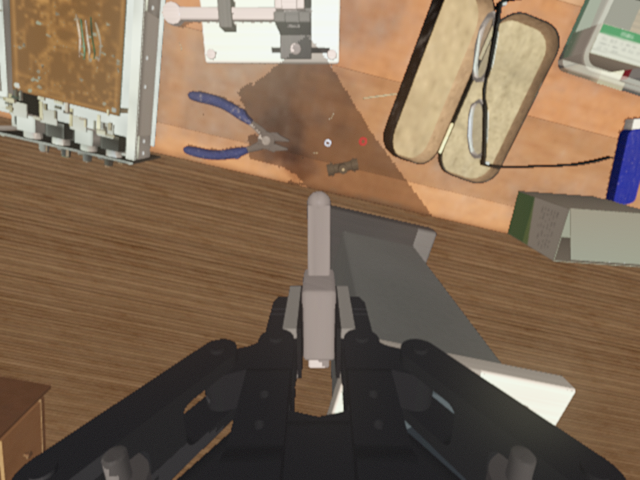

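play_rows([
  [[255, 0.03, -0.01, 0.02, 0], [255, 0.055, -0.015, 0.04, 0], [255, 0.055, -0.015, 0.04, 0], [255, 0.055, -0.015, 0.04, 0], [255, 0.055, -0.015, 0.04, 0]],
])

```text
time_s: 9.6
eef_pos: [0.3809, 0.2768, 0.2148]
tool_rot: [-3.121, -0.362, -0.001]
force: [-0.9, -0.0, -1.9]
grip_width: 0.15
```

```bash
cat > hit.py <<'E'
from h import *
import sys
def st():
    o=robot.get_obs(); print("t",o["time_s"],"tcp",o["eef_pos"].round(4),"yaw",round(2*np.arctan2(o["tool_rot"][1],o["tool_rot"][0]),4),"F",o["force"].round(2),"M",o["ft_torque"].round(2),"w",round(o["grip_width"],3)); return o
if __name__=="__main__":
    st(); p=shot("wrist"); save(p,sys.argv[1]+".png"); save(p,sys.argv[1]+"z.png",(180,0,200,150),4)
    np.savez(sys.argv[1]+".npz",**{k:np.array(v) for k,v in p.items() if k!="shot"})
    for t in ["nose","shoulder","hitch","midline"]:
        print(t,[(d["location"],d["conf"],pt(p,*d["location"]).round(4)) for d in eyes.tip_of(p,t)[:2]])
E
python3 hit.py w7
```

```text
t 9.6 tcp [0.3809 0.2768 0.2148] yaw -6.0522 F [-0.88 -0.04 -1.87] M [0.07 0.01 0.01] w 0.15
nose [([190.3, 316.7], 0.69, array([ 0.3981,  0.2824, -0.0005])), ([92.4, 318.2], 0.51, array([0.4835, 0.3009, 0.0405]))]
shoulder [([273.4, 317.6], 0.69, array([0.4004, 0.2815, 0.1992]))]
hitch [([97.6, 317.8], 0.85, array([0.4814, 0.3008, 0.0109]))]
midline [([91.1, 318.7], 0.92, array([0.4834, 0.3005, 0.055 ]))]
```

View pics/w7z.png

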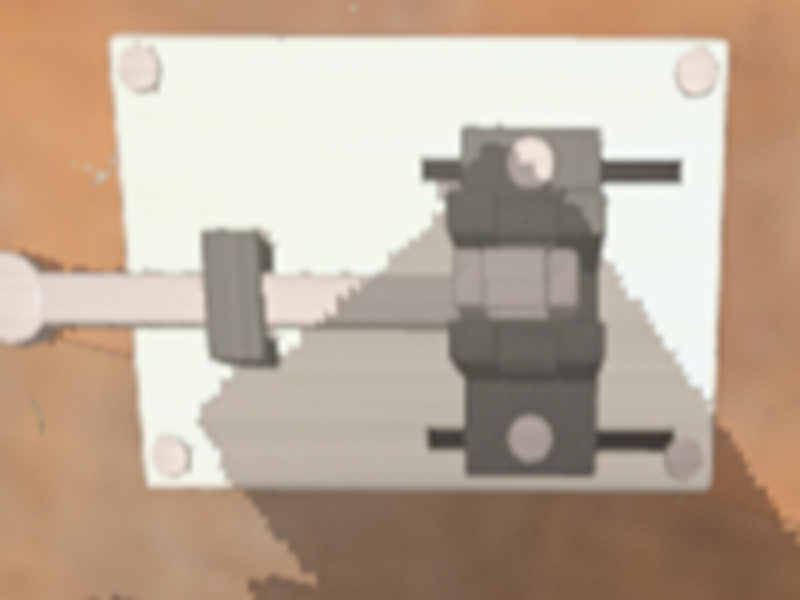

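Run:
```python
from h import *
z=np.load("w7.npz"); p={k:z[k] for k in z.files}
for a in("f","cx","cy"): p[a]=float(p[a])
# corners: plate
def g(c,r,h): return ptz(p,r/4,180+c/4,h)
A=[g(113,37,.008),g(727,40,.008),g(713,489,.008),g(148,487,.008)]
for a in A: print(a.round(4))
ex=(A[1]-A[2])[:2]; ey=(A[0]-A[1])[:2]; ey2=(A[3]-A[2])[:2]
print(np.linalg.norm(ex),np.linalg.norm(ey),np.linalg.norm(ey2),np.arctan2(ex[1],ex[0]),np.arctan2(-ey[0],ey[1]),np.arctan2(-ey2[0],ey2[1]))
C=np.mean(A,0)[:2]; 
yaw=np.mean([np.arctan2(ex[1],ex[0]),np.arctan2(-ey[0],ey[1]),np.arctan2(-ey2[0],ey2[1])])
X=np.array([np.cos(yaw),np.sin(yaw)]);Y=np.array([-X[1],X[0]])
O=C-.022*X-.028*Y; print("yaw",yaw,"O",O)
def loc(q): d=q[:2]-O; return (d@X*1e3).round(1),(d@Y*1e3).round(1),(q[2]*1e3).round(1)
for n,c,r in [("near lug top",527,330),("far top",527,238),("eye",515,280),("near L",455,335),("near R",598,335)]:
    q=pt(p,r/4,180+c/4); print(n,loc(q))
for n,c,r,h in [("nearflatL",498,345,.056),("nearflatR",556,345,.056),("farL",498,215,.056),("farR",556,215,.056),("nearL",449,345,.045),("nearR",603,345,.045),("eyeL",483,280,.056),("eyeR",547,280,.056),("baseL",466,472,.013),("baseR",594,472,.013),("boltn",530,438,.013),("boltf",530,161,.013),("slotL",428,438,.008),("slotR",672,438,.008)]:
    print(n,loc(g(c,r,h)))
s=p["depth"][20:115:4,290:340:3]; np.set_printoptions(linewidth=200)
W=np.array([[pt(p,r,c)[2] for c in range(290,340,3)] for r in range(20,124,4)]); print((W*1e3).round().astype(int))
```

```text
[0.5271 0.4051 0.008 ]
[0.5558 0.2807 0.008 ]
[0.4697 0.26   0.008 ]
[0.4405 0.3859 0.008 ]
0.08860851860096768 0.12763210024166072 0.1291861224370459 0.23554644006065895 0.22682883496701228 0.22767581545946708
yaw 0.23001703016237943 O [0.48324976 0.30062319]
near lug top (np.float64(6.0), np.float64(5.1), np.float64(56.1))
far top (np.float64(21.8), np.float64(5.0), np.float64(54.7))
eye (np.float64(14.8), np.float64(7.3), np.float64(54.2))
near L (np.float64(5.2), np.float64(18.7), np.float64(55.7))
near R (np.float64(5.2), np.float64(-8.3), np.float64(56.0))
nearflatL (np.float64(3.4), np.float64(10.6), np.float64(56.0))
nearflatR (np.float64(3.4), np.float64(-0.4), np.float64(56.0))
farL (np.float64(25.4), np.float64(10.3), np.float64(56.0))
farR (np.float64(25.4), np.float64(-0.4), np.float64(56.0))
nearL (np.float64(4.4), np.float64(20.6), np.float64(45.0))
nearR (np.float64(4.4), np.float64(-9.7), np.float64(45.0))
eyeL (np.float64(14.6), np.float64(13.2), np.float64(56.0))
eyeR (np.float64(14.6), np.float64(1.3), np.float64(56.0))
baseL (np.float64(-18.9), np.float64(19.7), 
[... 1028 characters left out ...]
22 53 54 54 54 54 54 54 55 54 54 53 11 10  8  8  8]
 [22 53 54 54 54 54 54 54 54 54 54 54 11 10  8  8  8]
 [21 55 55 55 54 55 55 54 56 55 54 54 54 55  7  8  7]
 [ 7 55 56 56 56 56 56 56 56 55 56 56 56 55  9  7  8]
 [ 8 56 55 56 56 56 56 56 56 56 56 56 56 56  8  8  8]
 [ 8  8 47 46 47 40 39 39 39 39 47 48 48 48  7  8  7]
 [ 8  8 10 11 11 12 12 12 11 11 11 10 12 10  7  8  8]
 [ 7  8 10 11 11 11 11 11 10 10 11 10 11 10  8  8  7]
 [ 7  8  9 10 11 11 11 12 12 11 11 10 11 10  7  7  7]
 [ 8  9 10 11 11 11 14 15 14 14 10 10 11  9  8  8  8]
 [ 8  8 10 11 11 10 14 15 15 14 11 11 11  8  8  8  8]
 [ 7  8 11 11 11 11 11 11 10 11 11 11 10  9  8  8  8]
 [ 9  7  8  8  8  8  8  8  8  7  9  8  8  8  8  8  8]]
```

play_rows([
  [[255, 0, -0.0045, 0.04, 0], [255, 0, -0.0045, 0.09, 0], [255, 0, -0.0045, 0.14, 0], [255, 0, -0.0045, 0.149, 0], [255, 0.02, -0.0045, 0.149, 0], [255, 0.02, -0.0045, 0.149, 0], [255, 0.02, -0.0045, 0.149, 0], [255, 0.02, -0.0045, 0.149, 0]],
])

```text
time_s: 10.85
eef_pos: [0.3993, 0.2859, 0.0659]
tool_rot: [-3.12, -0.362, -0.001]
force: [0.2, -0.3, -1.4]
grip_width: 0.154
```

```bash
cat > loc.py <<'E'
from hit import *
O=np.array([0.48325,0.30062]);yaw=.230
X=np.array([np.cos(yaw),np.sin(yaw)]);Y=np.array([-X[1],X[0]])
def L(q): d=np.array(q)[:2]-O; return np.array([d@X*1e3,d@Y*1e3,q[2]*1e3]).round(1)
def LF():
    o=st(); f=o["force"]; print("hitch tcp",L(o["eef_pos"]),"Fh",np.round([f[:2]@X,f[:2]@Y,f[2]],1))
E
python3 - <<'E'
from loc import *
LF()
p=shot("wrist"); save(p,"w8.png"); s=shot("side"); save(s,"s8.png",(260,110,160,120),5)
s=shot("scene"); save(s,"c8.png",(90,250,160,120),5)
LF()
E
```

```text
t 10.85 tcp [0.3993 0.2859 0.0659] yaw -6.052 F [ 0.15 -0.31 -1.38] M [ 0.   -0.01  0.04] w 0.154
hitch tcp [-85.1   4.8  65.9] Fh [ 0.1 -0.3 -1.4]
t 11.0 tcp [0.3994 0.2859 0.0655] yaw 0.2312 F [-0.31 -0.36 -1.66] M [-0.04 -0.02  0.03] w 0.154
hitch tcp [-85.    4.8  65.5] Fh [-0.4 -0.3 -1.7]
```

View pics/w8.png

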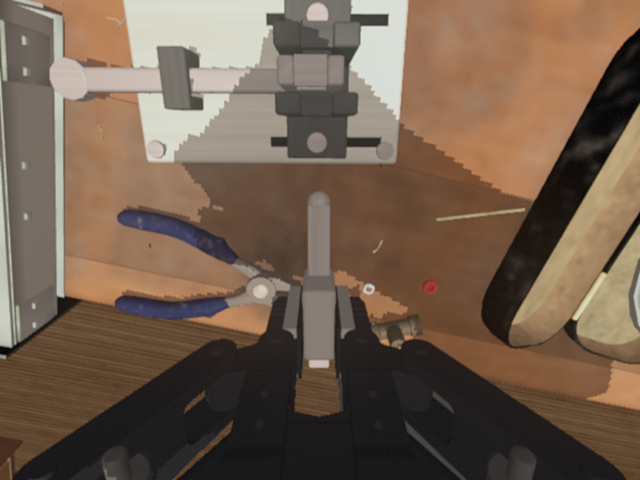

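View pics/s8.png

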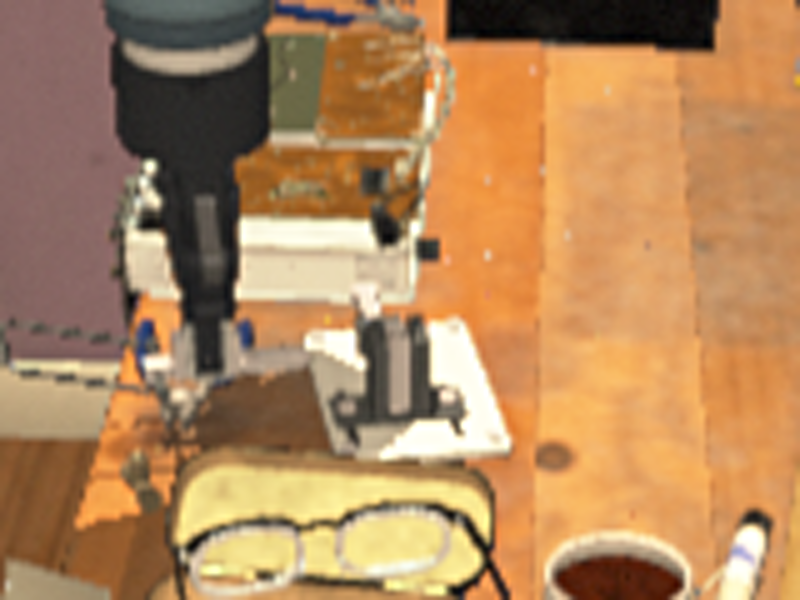

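View pics/c8.png

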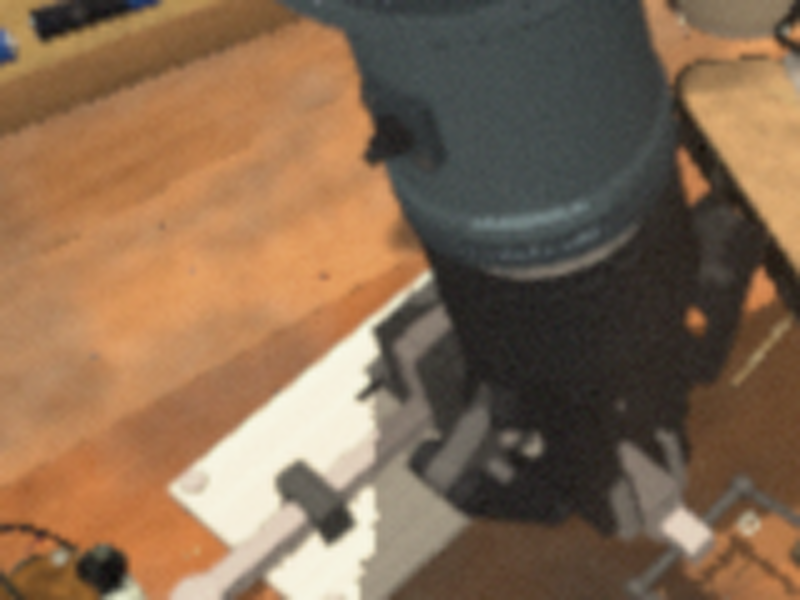

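Run:
```python
from loc import *
p=shot("wrist"); save(p,"w9z.png",(240,0,160,240),3)
print(p["cx"],p["cy"],p["f"],p["tool_from_camera"])
Ti=p["tool_from_camera"]
def tool(r,c):
    w=p["depth"][r,c]; return Ti@np.array([(c-p["cx"])/p["f"]*w,(r-p["cy"])/p["f"]*w,w,1])
for r in (100,104,108):
    z=[tool(r,c)[2] for c in range(260,380)]; m=[i+260 for i,v in enumerate(z) if v<0.03]
    a,b=tool(r,m[0]),tool(r,m[-1]); print(r,m[0],m[-1],a.round(4),b.round(4),"mid y",(a[1]+b[1])/2)
for r in range(190,275,8):
    row=p["depth"][r,295:345]; d=row[row>0]; k=np.where(row<row.min()+0.012)[0]+295
    a,b=tool(r,k[0]),tool(r,k[-1]); print("pin",r,k[0],k[-1],((a+b)/2).round(4))
```

```text
318.37759883753745 235.00946278516864 339.2259989590966 [[ 3.92221446e-05 -9.47908507e-01 -3.18542714e-01  8.34616288e-02]
 [ 9.99999999e-01  3.89979490e-05  7.08117588e-06  1.66305867e-04]
 [ 5.71020568e-06 -3.18542714e-01  9.47908508e-01 -1.20173933e-01]
 [ 0.00000000e+00  0.00000000e+00  0.00000000e+00  1.00000000e+00]]
100 275 357 [ 0.0905 -0.0153  0.0094  1.    ] [0.0906 0.014  0.0105 1.    ] mid y -0.0006242972084857489
104 275 357 [ 0.0892 -0.0154  0.0102  1.    ] [0.0893 0.0141 0.011  1.    ] mid y -0.0006458365844025215
108 275 357 [ 0.0879 -0.0156  0.0111  1.    ] [0.0879 0.0142 0.011  1.    ] mid y -0.0006987161751286228
pin 190 295 344 [4.71e-02 8.00e-04 6.65e-02 1.00e+00]
pin 198 308 329 [5.27e-02 2.00e-04 2.04e-02 1.00e+00]
pin 206 308 329 [5.03e-02 2.00e-04 1.59e-02 1.00e+00]
pin 214 307 330 [4.68e-02 2.00e-04 1.64e-02 1.00e+00]
pin 222 308 329 [4.33e-02 2.00e-04 1.63e-02 1.00e+00]
pin 230 308 329 [3.99e-02 2.00e-04 1.61e-02 1.00e+00]
pin 238 308 329 [3.63e-02 2.00e-04 1.61e-02 1.00e+00]
pin 246 308 329 [3.27e-02 2.00e-04 1.62e-02 1.00e+00]
pin 254 308 329 [2.94e-02 2.00e-04 1.52e-02 1.00e+00]
pin 262 308 329 [2.56e-02 2.00e-04 1.53e-02 1.00e+00]
pin 270 306 331 [1.77e-02 2.00e-04 2.43e-02 1.00e+00]
```

View pics/w9z.png

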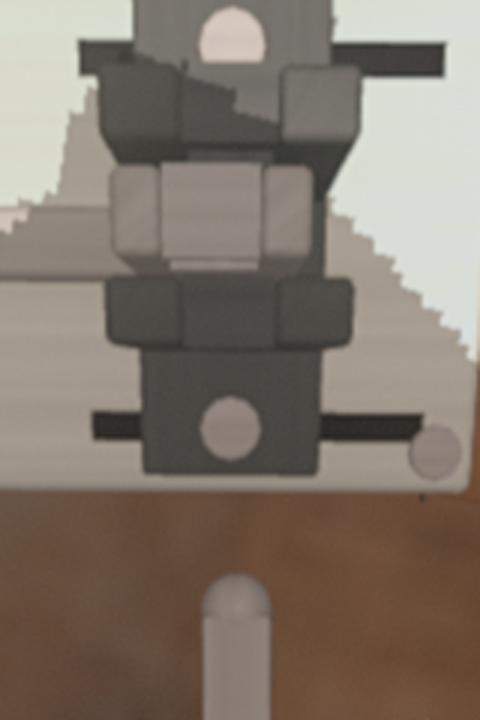

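play_rows([
  [[255, 0.01, -0.0009, 0.0005, 0], [255, 0.02, -0.0009, 0.0005, 0], [255, 0.025, -0.0009, 0.0005, 0], [255, 0.028, -0.0009, 0.0005, 0], [255, 0.03, -0.0009, 0.0005, 0], [255, 0.032, -0.0009, 0.0005, 0], [255, 0.032, -0.0009, 0.0005, 0]],
])

```text
time_s: 11.92
eef_pos: [0.4307, 0.2941, 0.0648]
tool_rot: [-3.121, -0.362, -0.0]
force: [-0.8, 0.1, -1.9]
grip_width: 0.149
```

Run:
```python
from loc import *
LF()
p=shot("wrist"); save(p,"w10.png",(240,0,160,240),3)
```

```text
t 11.925 tcp [0.4307 0.2941 0.0648] yaw -6.0523 F [-0.78  0.07 -1.9 ] M [-0.01 -0.03 -0.01] w 0.149
hitch tcp [-52.7   5.7  64.8] Fh [-0.7  0.2 -1.9]
```

View pics/w10.png

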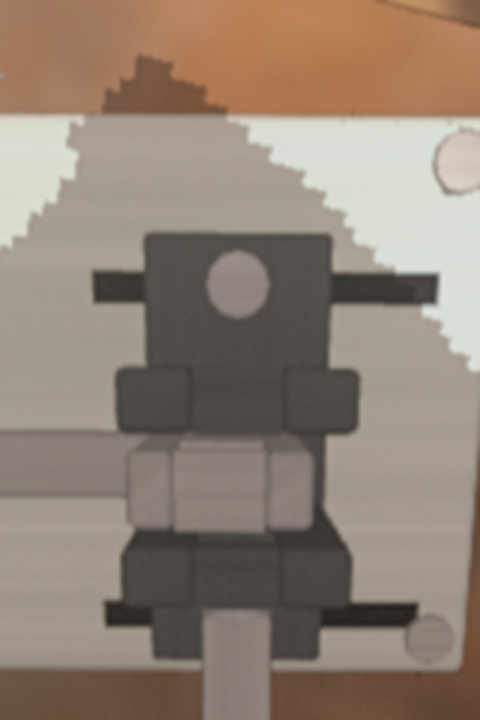

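play_rows([
  [[255, 0.003, 0, 0, 0], [255, 0.005, 0, 0, 0], [255, 0.007, 0, 0, 0], [255, 0.009, 0, 0, 0], [255, 0.011, 0, 0, 0], [255, 0.012, 0, 0, 0], [255, 0.013, 0, 0, 0], [255, 0.013, 0, 0, 0]],
])

```text
time_s: 12.98
eef_pos: [0.443, 0.2975, 0.0647]
tool_rot: [-3.12, -0.363, 0.0]
force: [-3.7, 1.6, -3.6]
grip_width: 0.152
```

Run:
```python
from loc import *
LF()
p=shot("wrist"); save(p,"w11.png",(240,0,160,240),3)
```

```text
t 12.975 tcp [0.443  0.2975 0.0647] yaw -6.0517 F [-3.71  1.56 -3.58] M [0.45 0.63 0.14] w 0.152
hitch tcp [-39.9   6.2  64.7] Fh [-3.3  2.4 -3.6]
```

View pics/w11.png

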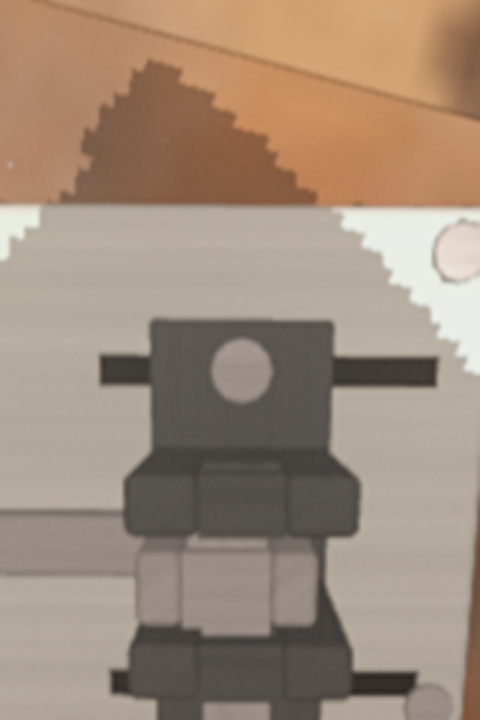

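play_rows([
  [[255, 0.001, 0, 0, 0], [255, 0.002, 0, 0, 0], [255, 0.003, 0, 0, 0], [255, 0.004, 0, 0, 0], [255, 0.004, 0, 0, 0]],
])

```text
time_s: 13.65
eef_pos: [0.4475, 0.2981, 0.0648]
tool_rot: [-3.12, -0.362, -0.001]
force: [-1.5, 3.2, -2.5]
grip_width: 0.148
```

Run:
```python
from loc import *
LF()
p=shot("wrist"); save(p,"w12.png",(240,0,160,240),3)
```

```text
t 13.65 tcp [0.4475 0.2981 0.0648] yaw -6.0525 F [-1.52  3.17 -2.55] M [0.52 0.31 0.12] w 0.148
hitch tcp [-35.4   5.7  64.8] Fh [-0.8  3.4 -2.5]
```

View pics/w12.png

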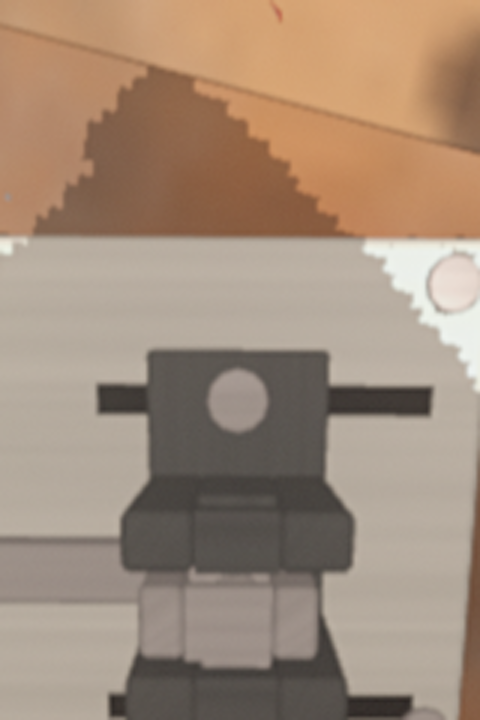

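play_rows([
  [[255, 0.001, 0, 0, 0], [255, 0.002, 0, 0, 0], [255, 0.003, 0, 0, 0], [255, 0.004, 0, 0, 0], [255, 0.005, 0, 0, 0], [255, 0.006, 0, 0, 0], [255, 0.006, 0, 0, 0]],
])

```text
time_s: 14.58
eef_pos: [0.4532, 0.2994, 0.0648]
tool_rot: [-3.121, -0.362, -0.0]
force: [-1.5, 1.4, -2.3]
grip_width: 0.152
```

Run:
```python
from loc import *
LF()
```

```text
t 14.575 tcp [0.4532 0.2994 0.0648] yaw -6.0525 F [-1.46  1.36 -2.29] M [0.48 0.39 0.09] w 0.152
hitch tcp [-29.5   5.6  64.8] Fh [-1.1  1.7 -2.3]
```

Passing into the far lug without resistance; continuing.

play_rows([
  [[255, 0.0015, 0, 0, 0], [255, 0.003, 0, 0, 0], [255, 0.0045, 0, 0, 0], [255, 0.006, 0, 0, 0], [255, 0.0075, 0, 0, 0], [255, 0.009, 0, 0, 0], [255, 0.009, 0, 0, 0]],
])

```text
time_s: 15.45
eef_pos: [0.462, 0.3015, 0.0648]
tool_rot: [-3.121, -0.362, -0.001]
force: [-0.9, 2.6, -1.7]
grip_width: 0.149
```

Run:
```python
from loc import *
LF()
p=shot("wrist"); save(p,"w13.png",(240,100,160,240),3)
```

```text
t 15.45 tcp [0.462  0.3015 0.0648] yaw -6.0524 F [-0.85  2.59 -1.71] M [0.51 0.3  0.06] w 0.149
hitch tcp [-20.5   5.7  64.8] Fh [-0.2  2.7 -1.7]
```

View pics/w13.png

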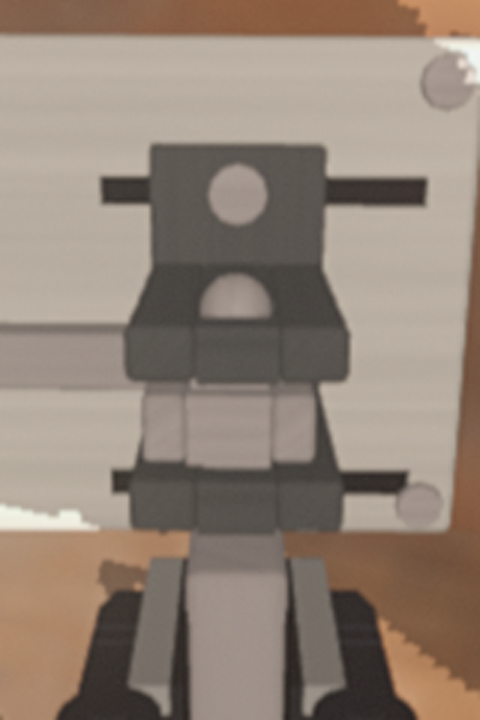

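play_rows([
  [[255, 0.0007, 0, 0, 0], [255, 0.0014, 0, 0, 0], [255, 0.0021, 0, 0, 0], [255, 0.0021, 0, 0, 0]],
])

```text
time_s: 16.0
eef_pos: [0.4639, 0.3019, 0.0648]
tool_rot: [-3.121, -0.362, -0.0]
force: [-1.9, 1.1, -1.0]
grip_width: 0.152
```

Run:
```python
from loc import *
LF()
p=shot("wrist"); save(p,"w14.png",(240,100,160,240),3)
```

```text
t 16.0 tcp [0.4639 0.3019 0.0648] yaw -6.0524 F [-1.86  1.06 -0.96] M [0.5  0.4  0.07] w 0.152
hitch tcp [-18.5   5.7  64.8] Fh [-1.6  1.5 -1. ]
```

View pics/w14.png

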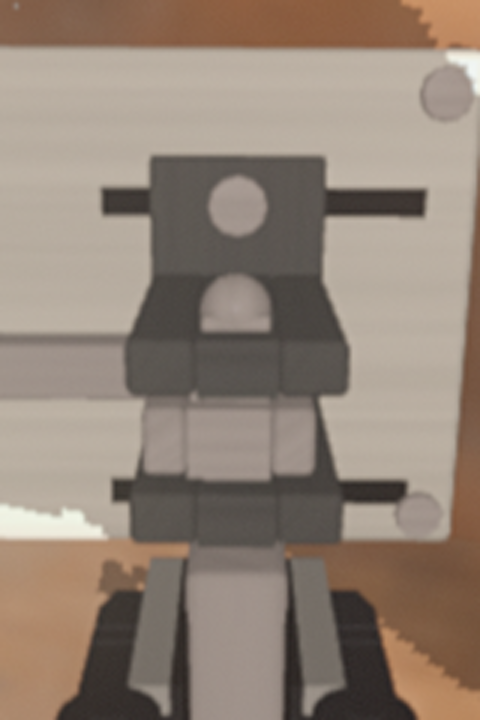

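play_rows([
  [[255, 0.0005, 0, 0, 0], [255, 0.001, 0, 0, 0], [255, 0.0015, 0, 0, 0], [255, 0.0015, 0, 0, 0]],
])

```text
time_s: 16.55
eef_pos: [0.4643, 0.302, 0.0647]
tool_rot: [3.12, 0.362, -0.003]
force: [-4.9, 0.9, 2.4]
grip_width: 0.15
```

Run:
```python
from loc import *
LF()
```

```text
t 16.55 tcp [0.4643 0.302  0.0647] yaw 0.2311 F [-4.94  0.94  2.37] M [0.22 1.15 0.06] w 0.15
hitch tcp [-18.1   5.7  64.7] Fh [-4.6  2.   2.4]
```

play_rows([
  [[255, -0.0005, 0, 0, 0], [255, -0.0007, 0, 0, 0], [150, -0.0007, 0, 0, 0], [150, -0.0007, 0, 0, 0], [150, -0.0007, 0, 0, 0], [150, -0.0007, 0, -0.03, 0], [150, -0.0007, 0, -0.08, 0], [150, -0.0007, 0, -0.1, 0]],
])

```text
time_s: 17.55
eef_pos: [0.466, 0.3029, 0.1676]
tool_rot: [-3.119, -0.361, -0.006]
force: [0.4, -1.0, -0.8]
grip_width: 0.41
```

play_rows([
  [[100, -0.04, 0, 0, 0], [100, -0.08, 0, 0, 0], [100, -0.1, 0, -0.02, 0], [100, -0.1, 0, -0.02, 0], [100, -0.1, 0, -0.02, 0]],
])

```text
time_s: 18.18
eef_pos: [0.3683, 0.2793, 0.1847]
tool_rot: [-3.12, -0.36, -0.002]
force: [-0.5, 0.2, 0.7]
grip_width: 0.609
```

Run:
```python
from loc import *
LF()
p=shot("wrist"); save(p,"w15.png")
for t in ["nose","shoulder","pivot","tab"]:
    print(t,[(np.round(d["location"],1),d["conf"],L(pt(p,*d["location"]))) for d in eyes.tip_of(p,t)[:2]])
s=shot("side"); save(s,"s15.png",(260,110,160,120),5)
```

```text
t 18.175 tcp [0.3683 0.2793 0.1847] yaw -6.0532 F [-0.5   0.21  0.65] M [ 0.04 -0.   -0.02] w 0.609
hitch tcp [-116.8    5.4  184.7] Fh [-0.4  0.3  0.7]
nose [(array([  7.7, 316. ]), 0.97, array([46.7,  7.1, 12.3]))]
shoulder [(array([ 71.5, 317.7]), 0.8, array([-2.8,  5.7, 62.8]))]
pivot [(array([132.4, 317.3]), 0.96, array([-41.1,   6.1,  46.5])), (array([101.8, 313.5]), 0.7, array([-21. ,   8.6,  62.1]))]
tab [(array([265.7, 317.4]), 0.71, array([-137.9,    6. ,   66.9]))]
```

View pics/w15.png

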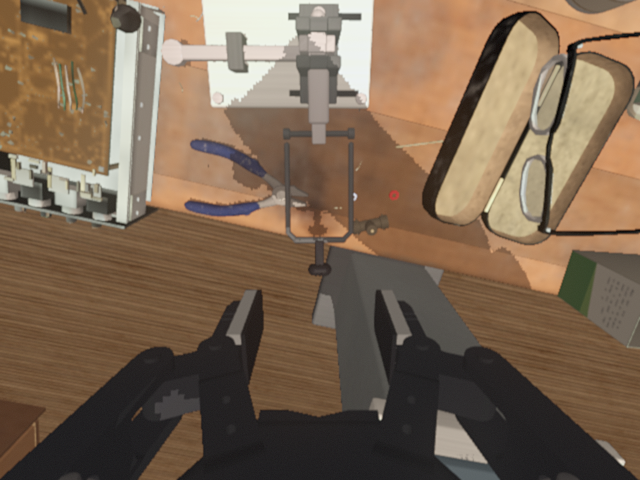

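View pics/s15.png

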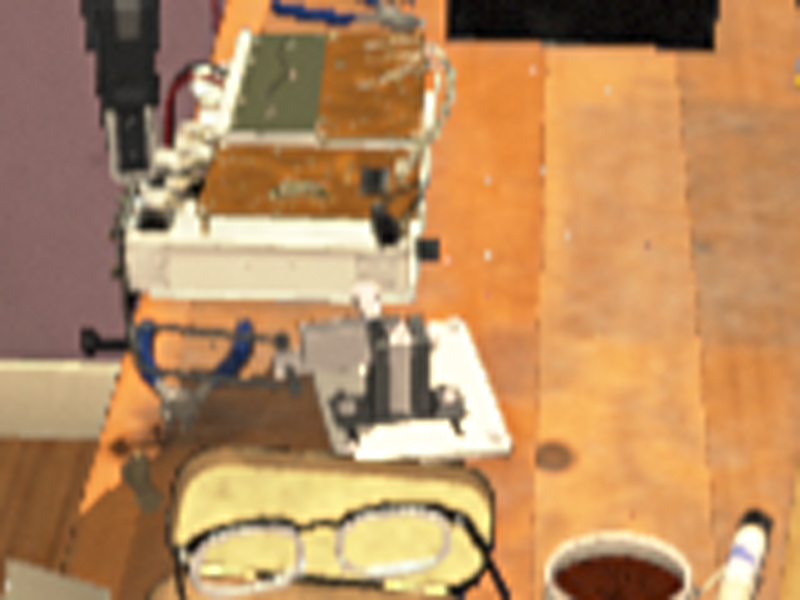

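Run:
```python
from loc import *
LF()
p=shot("wrist"); save(p,"w16z.png",(270,110,100,180),4)
np.set_printoptions(linewidth=200)
W=[[L(pt(p,r,c,float(p["depth"][r,c])))[2] for c in range(300,342,3)] for r in range(238,282,3)]
print(np.array(W))
for r,c in [(267,312),(267,317),(267,325),(268,318),(265,318),(133,288),(133,351),(110,318),(70,318)]: print(r,c,L(pt(p,r,c)))
```

```text
t 18.475 tcp [0.3675 0.2792 0.1844] yaw 0.2305 F [-0.52 -0.44  0.06] M [-0.02 -0.01 -0.  ] w 0.61
hitch tcp [-117.6    5.5  184.4] Fh [-0.6 -0.3  0.1]
[[  61.4   61.6   61.6   61.6   62.3   61.8   62.4   60.1   60.3   60.8   60.2   61.9   63.    62.3]
 [  61.7   62.3   61.2   61.6   61.4   62.6   62.2   62.6   62.1   61.7   61.7   62.2   61.9   61.2]
 [-747.  -748.2 -745.9 -752.5 -751.2   63.9   63.5   63.6 -748.7 -746.    -9.5   -5.8   -5.    -2.7]
 [-751.1 -750.7 -748.5 -746.2 -748.4   63.4   62.9   63.1 -749.2 -751.  -670.1 -649.3 -645.3 -652. ]
 [-749.5 -746.4 -748.  -750.8 -751.1   63.5   62.9   65.3 -747.9 -750.4 -659.  -650.5 -652.8 -646.7]
 [-751.5 -747.5 -749.8 -751.  -752.3   64.3   64.8   64.4 -751.4 -747.6 -653.3 -649.8 -650.9 -650.7]
 [-753.7 -749.4 -749.3 -749.  -749.    64.8   66.7   65.7 -752.6 -686.5 -653.  -647.7 -649.7 -654.3]
 [-750.3 -746.1 -747.2 -751.6 -750.6   64.6   65.9   65.5 -749.3 -667.7 -652.8 -650.6 -649.1 -650. ]
 [-750.  -750.7 -751.8 -750.3 -746.5   65.3   66.4   67.6   62.8 -654.6 -652.9 -654.4 -648.5 -650.7]
 [-744.4 -747.5 -749.5   63.3   66.8   68.1   67.5   67.    66.6  304.5   64.9 -651.4 -650.4 -649.2]
 [-749.6 -751.7 -751.    66.9   68.8   68.9   69.2   69.8   70.    68.4   67.5 -649.6 -646.9 -652.6]
 [-749.2 -752.3 -749.5   67.5  304.5   69.7   69.3   68.4   68.3   69.7   67.3 -650.9 -651.9 -648.8]
 [-753.7 -750.6 -753.  -748.3   68.8   70.7   69.3   69.3   69.6   67.6 -651.4 -645.4 -651.5 -649.8]
 [-752.1 -749.3 -751.9 -753.1 -747.7 -748.2 -748.9 -745.1 -650.5 -651.3 -649.9 -649.5 -650.4 -651.6]
 [-750.6 -748.1 -748.3 -748.2 -750.3 -750.1 -750.7 -679.3 -653.5 -647.1 -650.  -648.7 -651.2 -650.4]]
267 312 [-139.2   10.2   68.4]
267 317 [-139.1    6.4   68.6]
267 325 [-139.3    0.3   68.2]
268 318 [-139.7    5.6   69.2]
265 318 [-138.     5.6   67.5]
133 288 [-42.6  27.6  45.6]
133 351 [-42.6 -18.4  45.8]
110 318 [-27.2   5.7  61.7]
70 318 [-3.   5.7 62.9]
```

View pics/w16z.png

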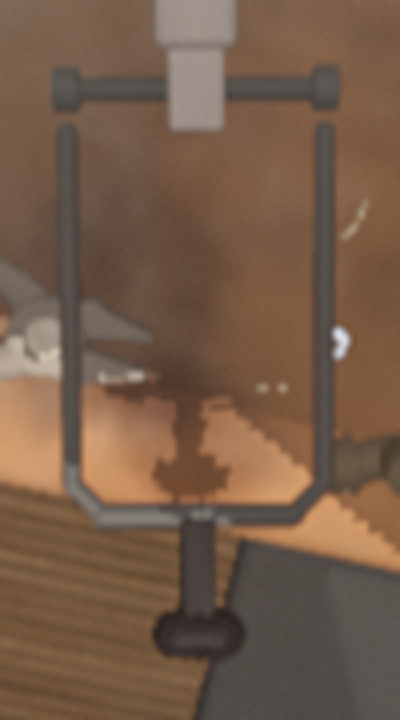

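play_rows([
  [[150, -0.022, 0.001, 0.03, 0], [150, -0.022, 0.001, 0.07, 0], [150, -0.022, 0.001, 0.1, 0], [150, -0.022, 0.001, 0.108, 0], [150, -0.022, 0.001, 0.108, 0], [150, -0.022, 0.001, 0.108, 0]],
], newtons=20)

```text
time_s: 19.27
eef_pos: [0.3468, 0.2738, 0.0778]
tool_rot: [-3.12, -0.361, -0.003]
force: [-0.5, 0.8, -0.7]
grip_width: 0.412
```

Run:
```python
from loc import *
LF()
p=shot("wrist"); save(p,"w17.png")
s=shot("side"); save(s,"s17.png",(240,110,160,120),5)
```

```text
t 19.275 tcp [0.3468 0.2738 0.0778] yaw -6.0525 F [-0.49  0.76 -0.74] M [0.01 0.03 0.02] w 0.412
hitch tcp [-139.     5.    77.8] Fh [-0.3  0.8 -0.7]
```

View pics/w17.png

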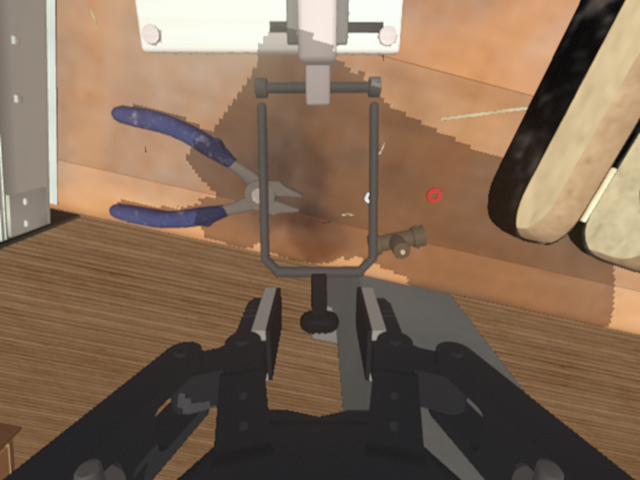

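View pics/s17.png

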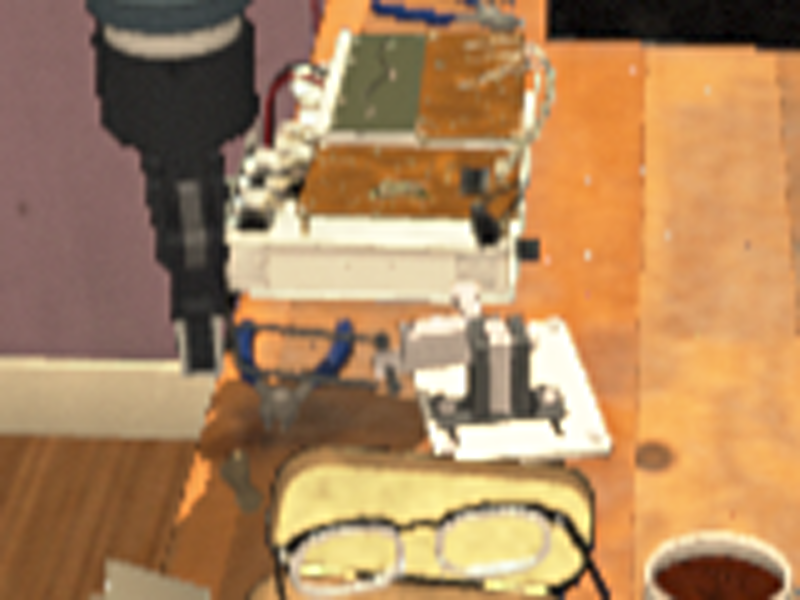

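play_rows([
  [[255, -0.001, 0, 0.001, 0], [255, -0.001, 0, 0.001, 0], [255, -0.001, 0, 0.001, 0], [255, -0.001, 0, 0.001, 0], [255, -0.001, 0, 0.001, 0]],
], newtons=20)

```text
time_s: 20.0
eef_pos: [0.3452, 0.2731, 0.0758]
tool_rot: [-3.121, -0.362, -0.0]
force: [0.8, 0.8, -0.3]
grip_width: 0.18
```

Run:
```python
from loc import *
LF()
p=shot("wrist"); save(p,"w18.png")
```

```text
t 20.0 tcp [0.3452 0.2731 0.0758] yaw -6.0524 F [ 0.75  0.81 -0.27] M [ 0.06 -0.18  0.04] w 0.18
hitch tcp [-140.7    4.7   75.8] Fh [ 0.9  0.6 -0.3]
```

View pics/w18.png

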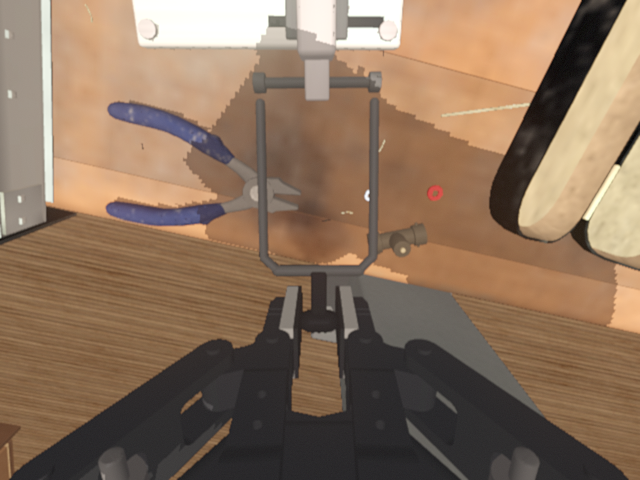

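play_rows([
  [[255, 0.001, 0, -0.006, 0], [255, 0.005, 0, -0.0156, 0], [255, 0.012, 0, -0.03, 0], [255, 0.021, 0, -0.043, 0], [255, 0.0315, 0, -0.054, 0], [255, 0.0315, 0, -0.054, 0], [255, 0.0315, 0, -0.054, 0]],
])

```text
time_s: 20.92
eef_pos: [0.3756, 0.28, 0.1295]
tool_rot: [3.121, 0.362, -0.001]
force: [-0.1, 0.8, -1.3]
grip_width: 0.18
```

Run:
```python
from loc import *
LF()
p=shot("wrist"); save(p,"w19.png")
s=shot("side"); save(s,"s19.png",(240,110,160,120),5)
```

```text
t 20.925 tcp [0.3756 0.28   0.1295] yaw 0.2307 F [-0.15  0.81 -1.32] M [ 0.04 -0.03  0.04] w 0.18
hitch tcp [-109.6    4.5  129.5] Fh [ 0.   0.8 -1.3]
```

View pics/w19.png

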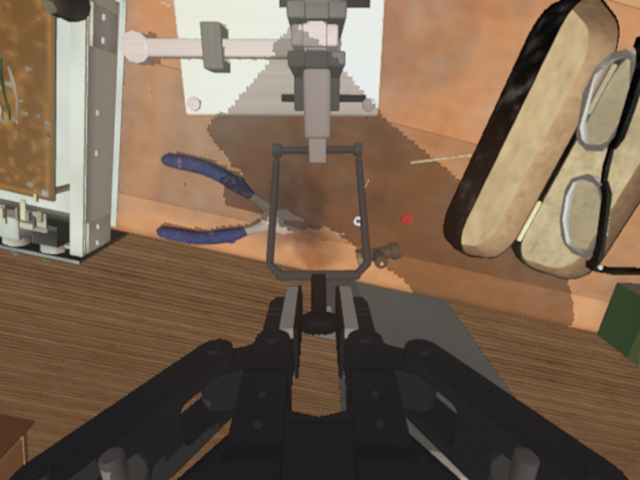

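View pics/s19.png

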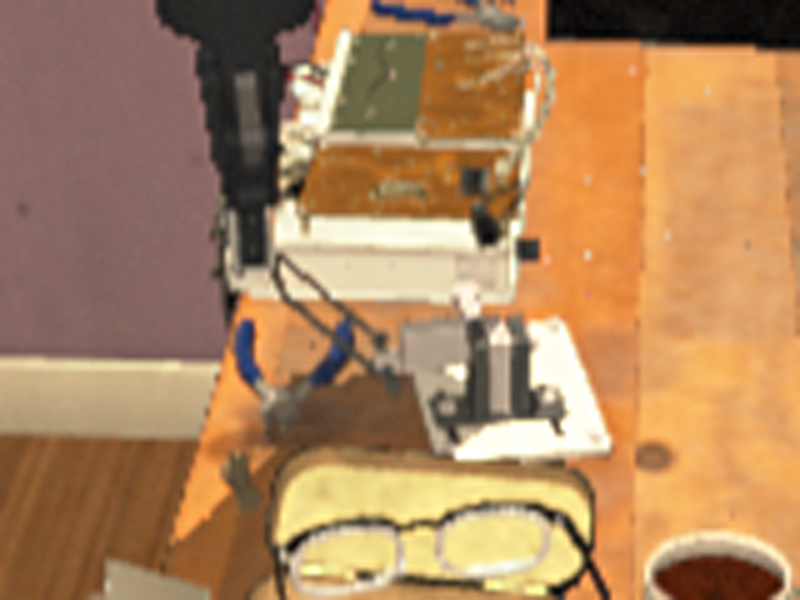

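play_rows([
  [[255, 0.012, 0, -0.0094, 0], [255, 0.0255, 0, -0.0168, 0], [255, 0.04, 0, -0.022, 0], [255, 0.055, 0, -0.025, 0], [255, 0.07, 0, -0.026, 0], [255, 0.0855, 0, -0.0245, 0], [255, 0.0855, 0, -0.0245, 0], [255, 0.0855, 0, -0.0245, 0]],
])

```text
time_s: 22.02
eef_pos: [0.4587, 0.2998, 0.1542]
tool_rot: [3.121, 0.362, -0.0]
force: [0.4, -1.0, 2.4]
grip_width: 0.178
```

Run:
```python
from loc import *
LF()
p=shot("wrist"); save(p,"w20.png")
s=shot("side"); save(s,"s20.png",(240,90,160,120),5)
```

```text
t 22.025 tcp [0.4587 0.2998 0.1542] yaw 0.231 F [ 0.43 -0.96  2.39] M [-0.07  0.02 -0.04] w 0.178
hitch tcp [-24.    4.8 154.2] Fh [ 0.2 -1.   2.4]
```

View pics/w20.png

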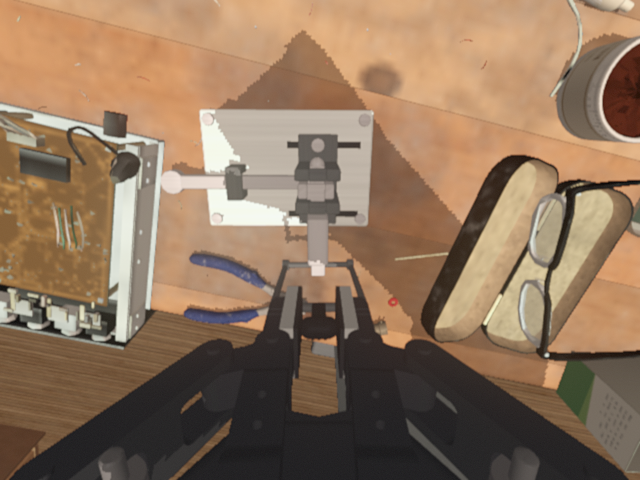

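View pics/s20.png

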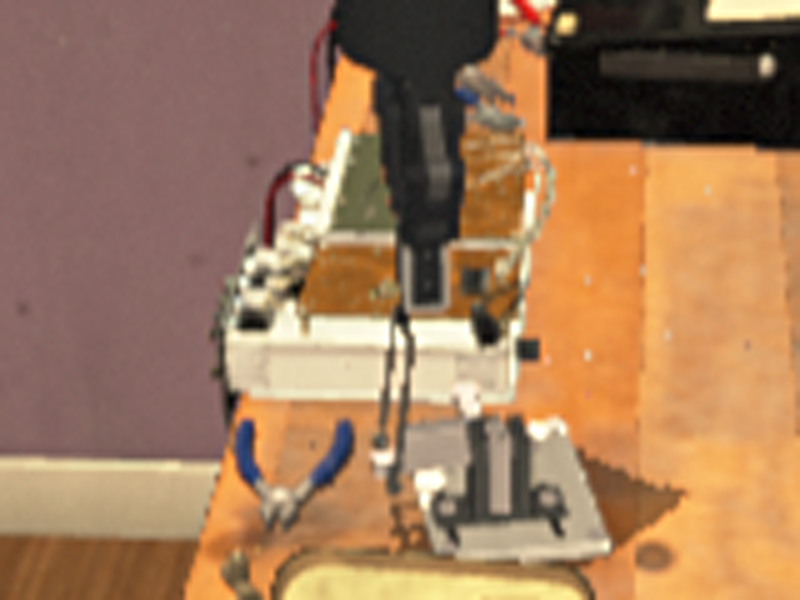

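play_rows([
  [[255, 0.015, 0, 0.003, 0], [255, 0.029, 0, 0.009, 0], [255, 0.042, 0, 0.017, 0], [255, 0.054, 0, 0.027, 0], [255, 0.064, 0, 0.0385, 0], [255, 0.0725, 0, 0.0515, 0], [255, 0.0725, 0, 0.0515, 0], [255, 0.0725, 0, 0.0515, 0]],
])

```text
time_s: 23.12
eef_pos: [0.5302, 0.3166, 0.1025]
tool_rot: [-3.12, -0.362, -0.001]
force: [4.5, 1.7, 2.7]
grip_width: 0.183
```

Run:
```python
from loc import *
LF()
p=shot("wrist"); save(p,"w21.png")
s=shot("side"); save(s,"s21.png",(240,90,160,120),5)
```

```text
t 23.125 tcp [0.5302 0.3166 0.1025] yaw -6.0524 F [4.48 1.7  2.7 ] M [ 0.34 -0.76  0.  ] w 0.183
hitch tcp [ 49.3   4.9 102.5] Fh [4.7 0.6 2.7]
```

View pics/w21.png

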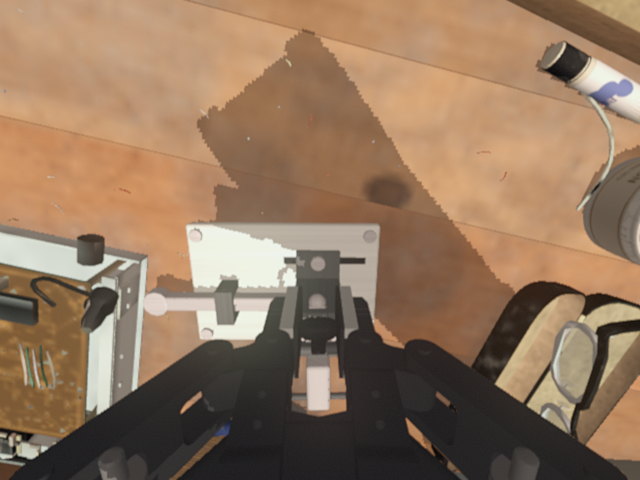

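View pics/s21.png

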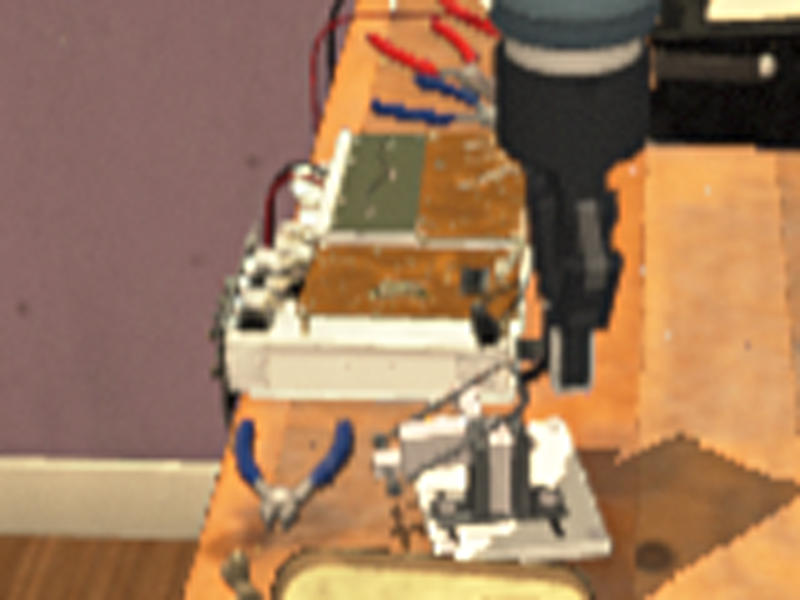

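play_rows([
  [[255, 0.001, 0, 0, 0], [255, 0.002, 0, 0, 0], [255, 0.003, 0, 0, 0], [255, 0.003, 0, 0, 0]],
])

```text
time_s: 23.72
eef_pos: [0.5313, 0.3167, 0.1021]
tool_rot: [3.12, 0.362, -0.004]
force: [-1.3, 0.5, 0.3]
grip_width: 0.177
```

Run:
```python
from loc import *
LF()
p=shot("wrist"); save(p,"w22z.png",(240,220,160,200),4)
for r,c in [(260,318),(274,318),(285,318),(300,318),(304,318),(362,318),(380,318),(405,318)]: print(r,c,L(pt(p,r,c)))
```

```text
t 23.725 tcp [0.5313 0.3167 0.1021] yaw 0.2312 F [-1.28  0.54  0.32] M [0.2  0.25 0.04] w 0.177
hitch tcp [ 50.4   4.7 102.1] Fh [-1.1  0.8  0.3]
260 318 [46.4  4.7 14.7]
274 318 [34.4  4.7 10.8]
285 318 [30.3  4.7 19.1]
300 318 [35.4  4.7 48. ]
304 318 [33.9  4.7 50. ]
362 318 [-1.1  4.6 56.5]
380 318 [-8.8  4.6 62.5]
405 318 [-28.4   4.6  61.4]
```

View pics/w22z.png

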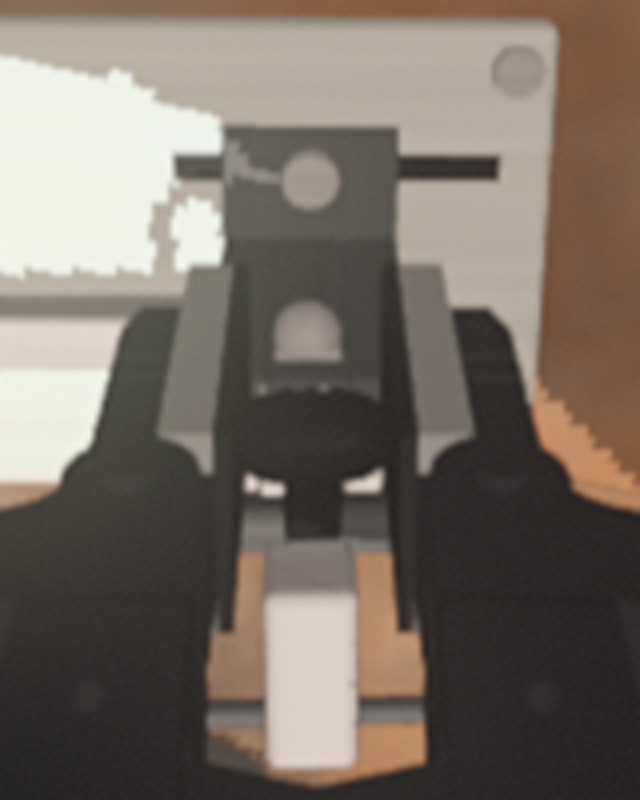

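play_rows([
  [[255, 0.003, 0, 0.007, 0], [255, 0.006, 0, 0.014, 0], [255, 0.008, 0, 0.021, 0], [255, 0.0095, 0, 0.027, 0], [255, 0.0105, 0, 0.032, 0], [255, 0.0105, 0, 0.032, 0], [255, 0.0105, 0, 0.032, 0]],
])

```text
time_s: 24.65
eef_pos: [0.5431, 0.3196, 0.0711]
tool_rot: [-3.12, -0.362, -0.001]
force: [1.2, 2.2, 1.2]
grip_width: 0.185
```

Run:
```python
from loc import *
LF()
p=shot("wrist"); save(p,"w23z.png",(240,220,160,200),4)
s=shot("side"); save(s,"s23.png",(290,130,80,80),8)
LF()
```

```text
t 24.65 tcp [0.5431 0.3196 0.0711] yaw -6.0524 F [1.16 2.15 1.24] M [ 0.36 -0.32  0.01] w 0.185
hitch tcp [62.6  4.8 71.1] Fh [1.6 1.8 1.2]
t 24.75 tcp [0.543  0.3196 0.0712] yaw -6.0524 F [1.99 2.07 1.11] M [ 0.32 -0.33 -0.02] w 0.18
hitch tcp [62.5  4.8 71.2] Fh [2.4 1.6 1.1]
```

View pics/w23z.png

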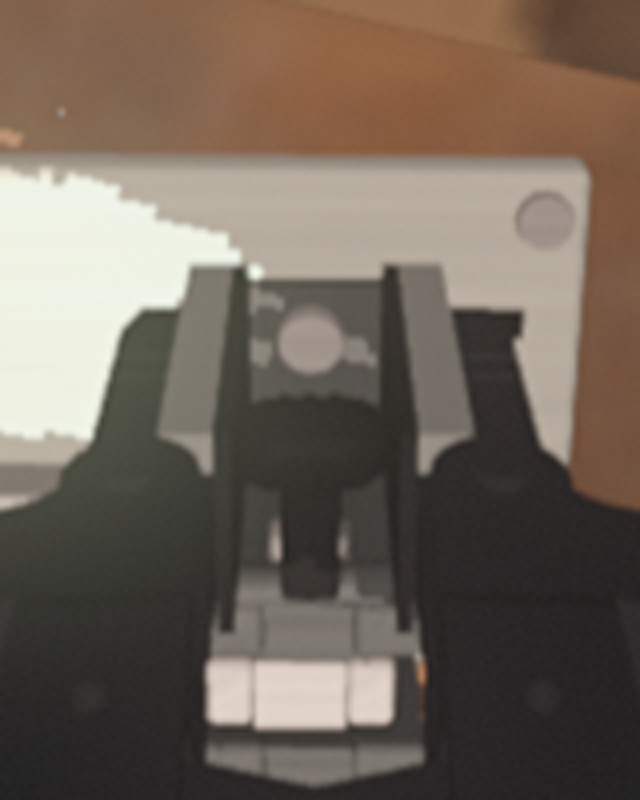

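View pics/s23.png

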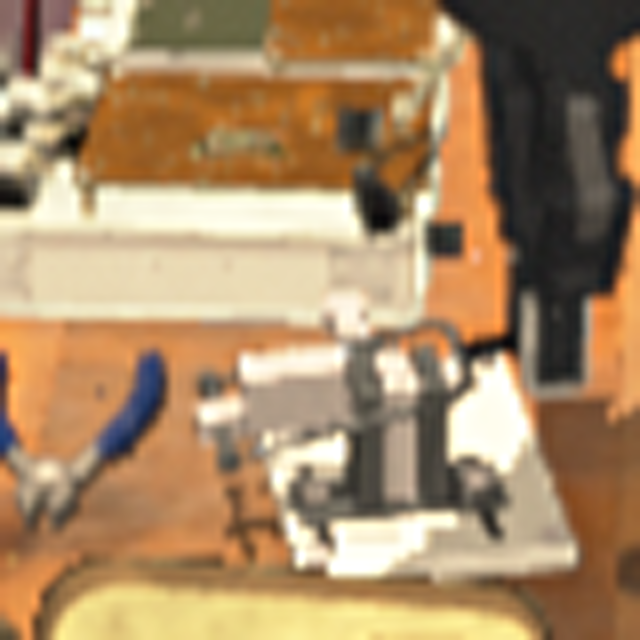

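play_rows([
  [[255, 0.001, 0, 0.002, 0], [255, 0.002, 0, 0.004, 0], [255, 0.0025, 0, 0.006, 0], [255, 0.0025, 0, 0.006, 0], [255, 0.0025, 0, 0.006, 0]],
])

```text
time_s: 25.38
eef_pos: [0.5447, 0.3199, 0.0646]
tool_rot: [3.12, 0.362, -0.001]
force: [-1.1, 0.1, -0.8]
grip_width: 0.185
```

Run:
```python
from loc import *
LF()
```

```text
t 25.375 tcp [0.5447 0.3199 0.0646] yaw 0.231 F [-1.06  0.07 -0.78] M [ 0.15  0.32 -0.  ] w 0.185
hitch tcp [64.2  4.7 64.6] Fh [-1.   0.3 -0.8]
```

play_rows([
  [[255, 0, 0, 0.001, 0], [255, 0, 0, 0.002, 0], [255, 0, 0, 0.003, 0], [255, 0, 0, 0.003, 0]],
])

```text
time_s: 25.88
eef_pos: [0.5452, 0.3199, 0.0617]
tool_rot: [3.121, 0.362, -0.0]
force: [-0.5, 0.3, 0.8]
grip_width: 0.182
```

Run:
```python
from loc import *
LF()
p=shot("wrist"); save(p,"w24z.png",(240,220,160,200),4)
s=shot("side"); save(s,"s24.png",(290,130,80,80),8)
```

```text
t 25.875 tcp [0.5452 0.3199 0.0617] yaw 0.2308 F [-0.54  0.32  0.81] M [ 0.1   0.28 -0.03] w 0.182
hitch tcp [64.7  4.7 61.7] Fh [-0.5  0.4  0.8]
```

View pics/w24z.png

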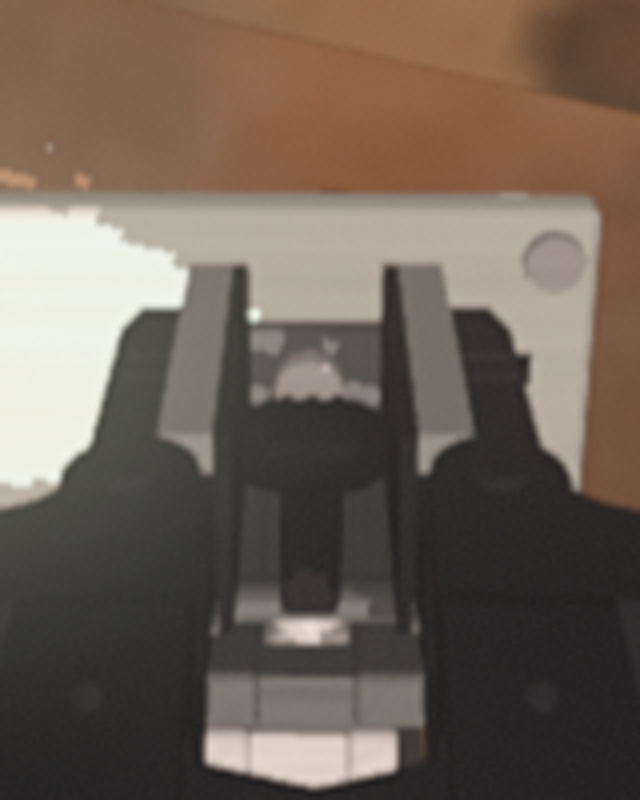

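Crossbar (zoom row ~600) is approaching the nose (row ~630); the tab is centred between the pads. Continuing down in small steps.

play_rows([
  [[255, 0, 0, 0.001, 0], [255, 0, 0, 0.002, 0], [255, 0, 0, 0.002, 0]],
])

```text
time_s: 26.35
eef_pos: [0.5455, 0.32, 0.0599]
tool_rot: [-3.121, -0.362, -0.001]
force: [0.2, -0.1, 1.8]
grip_width: 0.184
```

play_rows([
  [[255, 0, 0, 0.001, 0], [255, 0, 0, 0.002, 0], [255, 0, 0, 0.002, 0]],
])

```text
time_s: 26.72
eef_pos: [0.5456, 0.3201, 0.058]
tool_rot: [-3.12, -0.362, -0.002]
force: [2.0, 0.1, 2.4]
grip_width: 0.183
```

play_rows([
  [[255, 0.001, 0, 0.001, 0], [255, 0.001, 0, 0.002, 0], [255, 0.001, 0, 0.002, 0]],
])

```text
time_s: 27.1
eef_pos: [0.5464, 0.3203, 0.0559]
tool_rot: [-3.121, -0.362, -0.001]
force: [1.2, 0.4, 3.7]
grip_width: 0.178
```

Run:
```python
from loc import *
LF()
p=shot("wrist"); save(p,"w25z.png",(240,220,160,200),4)
```

```text
t 27.1 tcp [0.5464 0.3203 0.0559] yaw -6.0525 F [1.19 0.45 3.71] M [ 0.11 -0.24  0.01] w 0.178
hitch tcp [66.   4.8 55.9] Fh [1.3 0.2 3.7]
```

View pics/w25z.png

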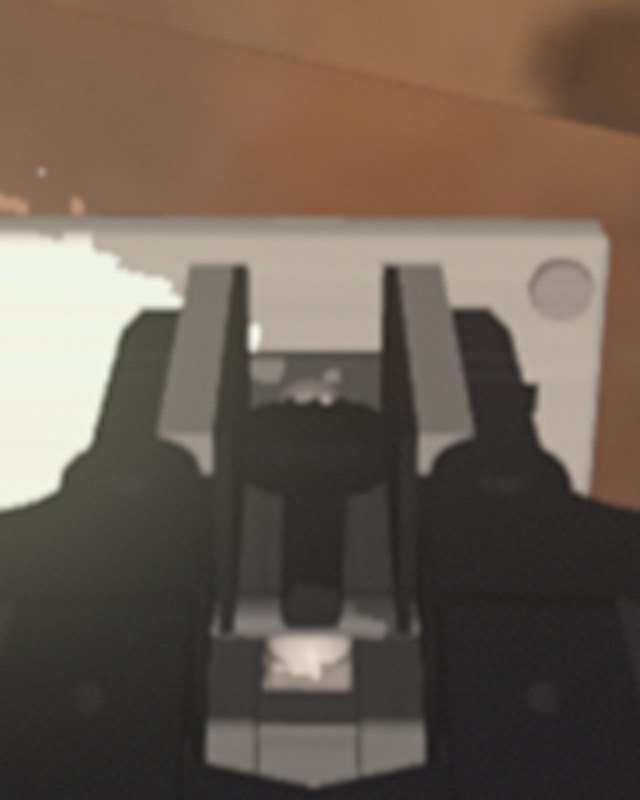

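play_rows([
  [[255, 0, 0, 0.001, 0], [255, 0, 0, 0.002, 0], [255, 0, 0, 0.002, 0]],
])

```text
time_s: 27.52
eef_pos: [0.5466, 0.3203, 0.054]
tool_rot: [-3.12, -0.362, -0.001]
force: [1.8, 0.6, 4.5]
grip_width: 0.183
```

play_rows([
  [[255, 0, 0, 0.001, 0], [255, 0, 0, 0.0015, 0], [255, 0, 0, 0.0015, 0]],
])

```text
time_s: 27.9
eef_pos: [0.5467, 0.3204, 0.0525]
tool_rot: [-3.12, -0.361, -0.002]
force: [3.8, 0.0, 4.4]
grip_width: 0.181
```

play_rows([
  [[255, 0.001, 0, 0.001, 0], [255, 0.001, 0, 0.0015, 0], [255, 0.001, 0, 0.0015, 0]],
])

```text
time_s: 28.28
eef_pos: [0.5462, 0.3202, 0.0502]
tool_rot: [3.12, 0.362, -0.003]
force: [0.1, 0.4, 0.7]
grip_width: 0.182
```

Run:
```python
from loc import *
LF()
p=shot("wrist"); save(p,"w26z.png",(240,220,160,200),4)
s=shot("side"); save(s,"s26.png",(290,130,80,80),8)
```

```text
t 28.275 tcp [0.5462 0.3202 0.0502] yaw 0.2309 F [0.09 0.39 0.7 ] M [ 0.03  0.1  -0.02] w 0.182
hitch tcp [65.7  4.7 50.2] Fh [0.2 0.4 0.7]
```

View pics/w26z.png

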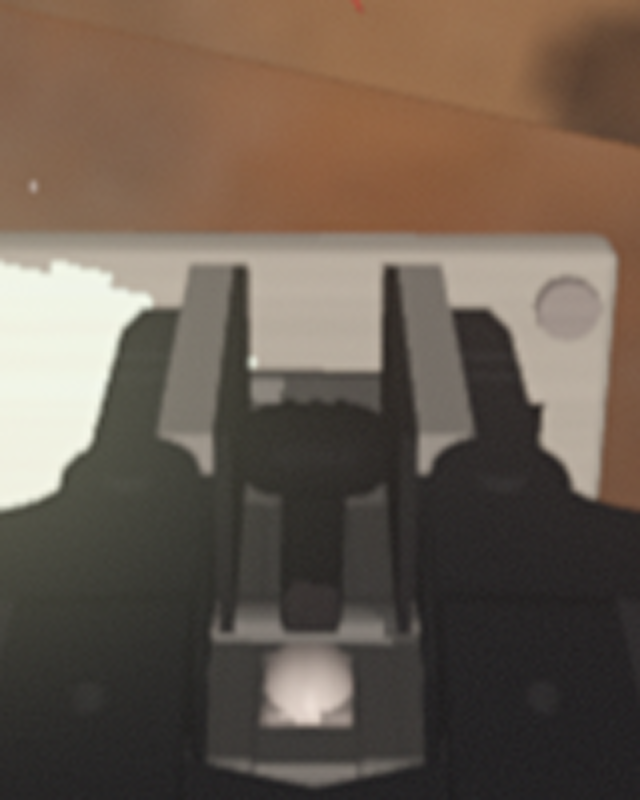

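View pics/s26.png

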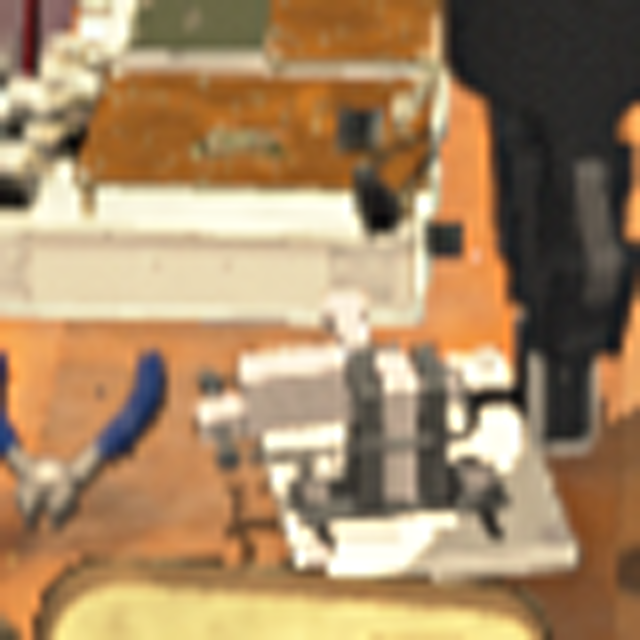

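play_rows([
  [[255, 0, 0, 0.001, 0], [255, 0, 0, 0.002, 0], [255, 0, 0, 0.002, 0]],
])

```text
time_s: 28.75
eef_pos: [0.5463, 0.3201, 0.0483]
tool_rot: [3.12, 0.362, -0.003]
force: [-1.9, -0.9, 0.3]
grip_width: 0.182
```

play_rows([
  [[255, 0, 0, 0.001, 0], [255, 0, 0, 0.002, 0], [255, 0, 0, 0.002, 0]],
])

```text
time_s: 29.12
eef_pos: [0.5467, 0.3203, 0.0466]
tool_rot: [3.12, 0.362, -0.001]
force: [-2.3, 0.0, 0.5]
grip_width: 0.176
```

play_rows([
  [[255, -0.0005, 0, 0.001, 0], [255, -0.0005, 0, 0.002, 0], [255, -0.0005, 0, 0.002, 0]],
])

```text
time_s: 29.5
eef_pos: [0.5468, 0.3203, 0.0448]
tool_rot: [3.121, 0.362, 0.0]
force: [-1.6, -1.3, 1.1]
grip_width: 0.18
```

Run:
```python
from loc import *
LF()
p=shot("wrist"); save(p,"w27z.png",(240,220,160,200),4)
```

```text
t 29.5 tcp [0.5468 0.3203 0.0448] yaw 0.2308 F [-1.62 -1.27  1.08] M [-0.13  0.49  0.02] w 0.18
hitch tcp [66.3  4.7 44.8] Fh [-1.9 -0.9  1.1]
```

View pics/w27z.png

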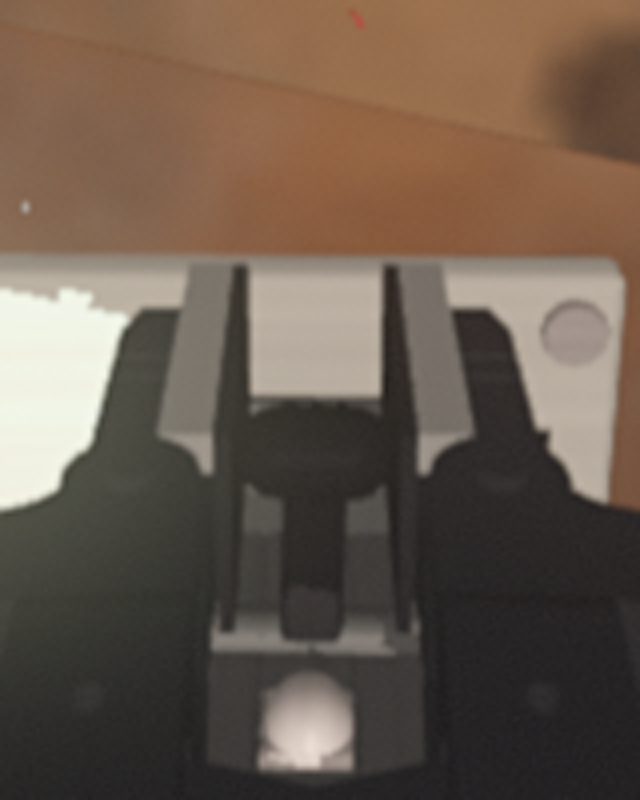

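play_rows([
  [[255, -0.0005, 0, 0.001, 0], [255, -0.0005, 0, 0.0015, 0], [255, -0.0005, 0, 0.0015, 0]],
])

```text
time_s: 29.92
eef_pos: [0.5464, 0.3203, 0.0434]
tool_rot: [-3.12, -0.362, -0.001]
force: [-2.0, 1.0, 0.4]
grip_width: 0.182
```

Run:
```python
from loc import *
LF()
p=shot("wrist"); save(p,"w28z.png",(240,220,160,200),4)
for n,(c,r) in dict(tab=(320,450),tabtop=(320,420),xbarL=(240,630),xbarR=(390,630),neck=(315,540),nosetop=(310,720),lugtop=(310,790)).items(): print(n,L(pt(p,220+r/4,240+c/4)))
```

```text
t 29.925 tcp [0.5464 0.3203 0.0434] yaw -6.0525 F [-2.05  0.97  0.45] M [-0.05  0.35  0.02] w 0.182
hitch tcp [65.9  4.8 43.4] Fh [-1.8  1.4  0.4]
tab [64.   4.  39.8]
tabtop [65.9  3.9 37.1]
xbarL [39.8 12.9 39. ]
xbarR [39.6 -4.  38.8]
neck [52.4  4.5 39.6]
nosetop [35.9  5.  48.1]
lugtop [77.1  4.9 95.8]
```

play_rows([
  [[255, 0, 0, 0.001, 0], [255, 0, 0, 0.002, 0], [255, 0, 0, 0.002, 0]],
])

```text
time_s: 30.35
eef_pos: [0.5463, 0.3203, 0.0413]
tool_rot: [-3.121, -0.362, -0.0]
force: [-0.3, 0.0, 2.6]
grip_width: 0.183
```

Run:
```python
from loc import *
LF()
p=shot("wrist"); save(p,"w29z.png",(240,220,160,200),4)
for n,(c,r) in dict(tab=(320,450),tabtop=(320,420),xbarL=(240,640),xbarR=(390,640),neck=(315,540),nosetop=(310,720)).items(): print(n,L(pt(p,220+r/4,240+c/4)))
```

```text
t 30.35 tcp [0.5463 0.3203 0.0413] yaw -6.0523 F [-0.31  0.04  2.6 ] M [-0.02  0.24  0.01] w 0.183
hitch tcp [65.8  4.8 41.3] Fh [-0.3  0.1  2.6]
tab [64.3  3.9 38.3]
tabtop [65.9  3.9 35.2]
xbarL [39.6 12.8 38.4]
xbarR [39.2 -4.  38.1]
neck [52.7  4.4 38.1]
nosetop [36.2  4.9 46.5]
```

View pics/w29z.png

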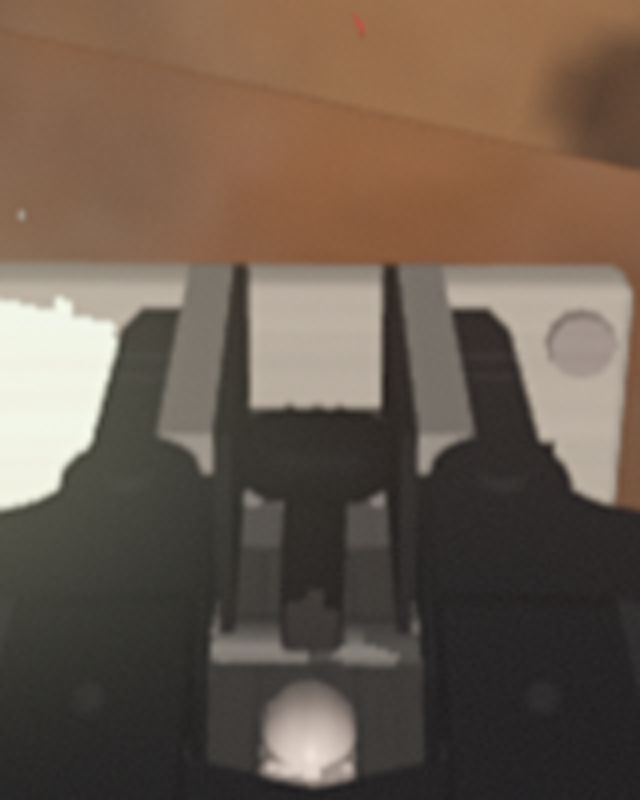

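play_rows([
  [[255, 0, 0, -0.001, 0], [150, 0, 0, -0.001, 0], [150, 0, 0, -0.001, 0], [150, 0, 0, -0.001, 0], [150, 0, 0, -0.02, 0], [150, 0, 0, -0.06, 0], [150, 0, 0, -0.08, 0], [150, 0, 0, -0.08, 0]],
])

```text
time_s: 31.4
eef_pos: [0.5472, 0.3209, 0.1234]
tool_rot: [-3.119, -0.361, -0.005]
force: [0.4, 0.4, 0.0]
grip_width: 0.414
```

Run:
```python
from loc import *
LF()
p=shot("wrist"); save(p,"w30.png"); save(p,"w30z.png",(240,200,160,200),4)
s=shot("side"); save(s,"s30.png",(290,130,80,80),8)
for t in ["nose","shoulder","pivot","tab"]:
    print(t,[(np.round(d["location"],1),d["conf"],L(pt(p,*d["location"]))) for d in eyes.tip_of(p,t)[:2]])
```

```text
t 31.4 tcp [0.5472 0.3209 0.1234] yaw -6.0525 F [0.36 0.43 0.01] M [ 0.04 -0.01 -0.03] w 0.414
hitch tcp [ 66.9   5.2 123.4] Fh [0.5 0.3 0. ]
nose [(array([306.7, 317.6]), 0.66, array([35.2,  5.6, 47.6]))]
shoulder [(array([346.5, 316.8]), 0.73, array([ 8.7,  6.1, 53.4])), (array([348.3, 325.1]), 0.37, array([ 8.1,  0.6, 54.5]))]
pivot [(array([390.4, 316.7]), 0.78, array([-19.9,   6.1,  61.7]))]
tab [(array([265.1, 316.1]), 0.58, array([62.3,  6.6, 41.8]))]
```

View pics/w30z.png

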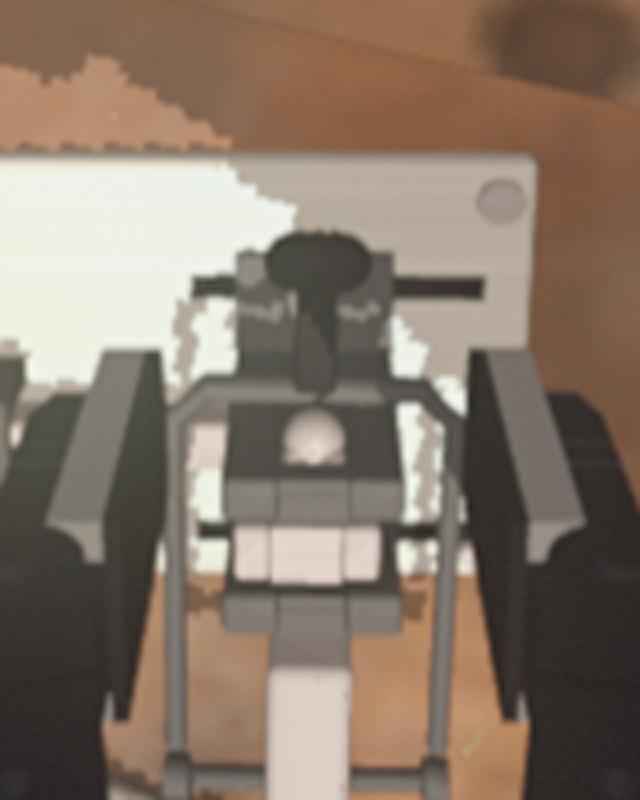

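View pics/s30.png

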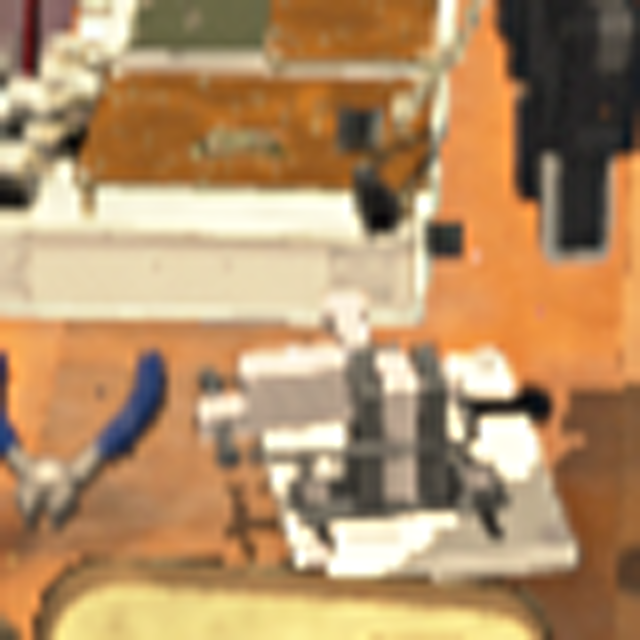

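Run:
```python
from loc import *
p=shot("wrist")
def g(n,c,r): print(n,L(pt(p,200+r/4,240+c/4)))
for c,r in [(208,390),(260,390),(380,388),(180,480),(177,560),(175,640),(175,720),(448,480),(446,560),(443,640),(440,720)]: g("bow",c,r)
for c,r in [(315,240),(315,260),(315,275),(316,340)]: g("tab",c,r)
for c,r in [(310,690),(310,720),(310,760),(310,790),(315,420),(315,440),(315,455)]: g("pin",c,r)
```

```text
bow [37.4 21.7 40.5]
bow [37.7 13.1 41. ]
bow [38.  -6.8 40.8]
bow [-0.3 30.4  8.6]
bow [ 4.2 27.9 40.5]
bow [-11.4  28.6  41.9]
bow [-28.   29.   42.7]
bow [ 20.7 -18.5  41.2]
bow [  4.9 -18.7  41.4]
bow [-11.2 -18.6  42.1]
bow [-28.2 -18.6  42.5]
tab [64.4  4.  40.7]
tab [61.9  4.  42.8]
tab [59.3  4.  43. ]
tab [46.9  3.8 41.1]
pin [-4.3  4.8 62.6]
pin [-10.4   4.8  62.4]
pin [-18.9   4.8  62. ]
pin [-25.5   4.8  61.6]
pin [36.1  4.  47.8]
pin [33.8  4.  50.2]
pin [31.4  4.  50.7]
```

play_rows([
  [[150, 0, 0, -0.04, 0], [150, -0.03, 0, -0.09, 0], [150, -0.07, 0, -0.12, 0], [150, -0.1, 0, -0.12, 0], [150, -0.1, 0, -0.12, 0], [150, -0.1, 0, -0.12, 0]],
])

```text
time_s: 32.5
eef_pos: [0.4494, 0.2972, 0.241]
tool_rot: [3.121, 0.361, 0.0]
force: [0.7, -0.3, -0.5]
grip_width: 0.417
```

Run:
```python
from loc import *
LF()
p=shot("wrist"); save(p,"w31z.png",(210,60,200,150),4)
s=shot("side"); save(s,"s31.png")
for t in ["nose","shoulder","pivot","tab"]:
    print(t,[(np.round(d["location"],1),d["conf"],L(pt(p,*d["location"]))) for d in eyes.tip_of(p,t)[:2]])
```

```text
t 32.5 tcp [0.4494 0.2972 0.241 ] yaw 0.2304 F [ 0.69 -0.25 -0.55] M [-0.02  0.02  0.06] w 0.417
hitch tcp [-33.7   4.4 241. ] Fh [ 0.6 -0.4 -0.5]
nose [(array([133.5, 315.2]), 0.94, array([39. ,  7.1, 41.8]))]
shoulder [(array([175.2, 318.1]), 0.61, array([ 3.7,  4.5, 55.9]))]
pivot [(array([220.1, 317.3]), 0.66, array([-40.7,   5.3,  47.1]))]
tab [(array([104.6, 314.7]), 0.7, array([63.4,  7.5, 41.1]))]
```

View pics/w31z.png

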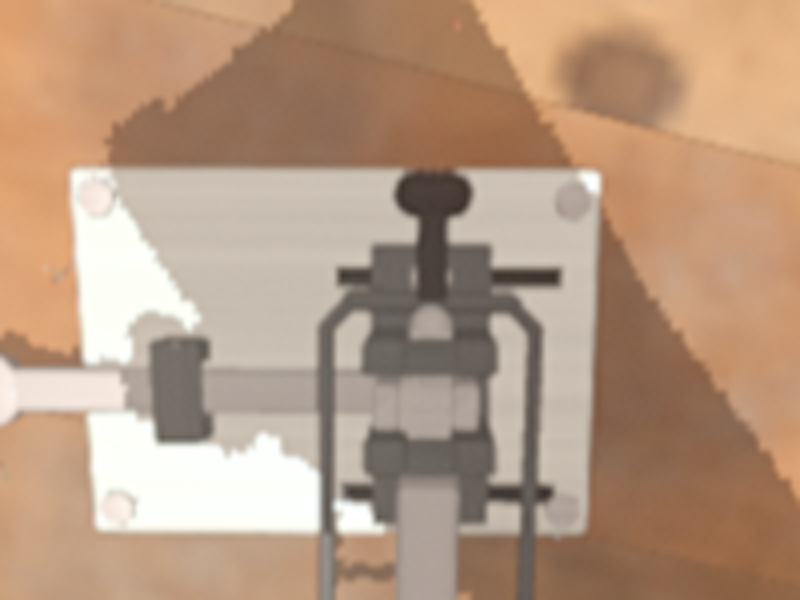

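View pics/s31.png

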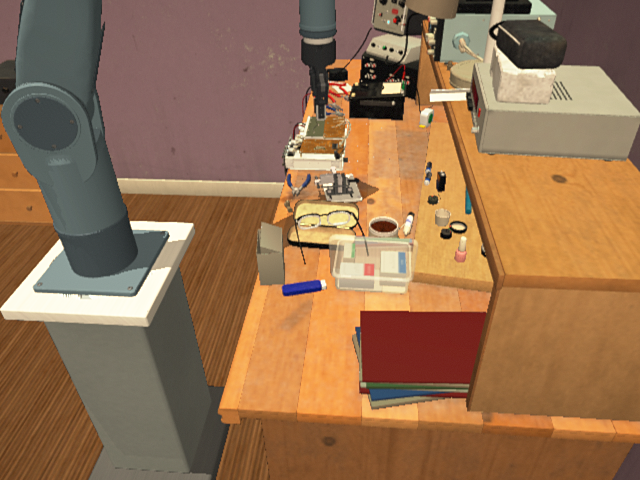

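Run:
```python
from loc import *
print(robot.job_done()); LF()
```

```text
the job is handed in; nothing more can be done
None
the job is handed in; nothing more can be done
```

The drawbar is coupled: the pin is fully home and its ring is snapped closed past the nose. I handed the job in at about 32.7 s of the 72 s allowed; no verdict was reported.

**How it went:**
- **Insertion:** I gripped the pin by its head and found the hole by camera, 5 mm to the +y side of the plate's mid-line. The nose nudged the eye into line as it went in. Forces stayed at about 5 N or less. I stopped when the shoulder met the near lug, at about 4.6 N and the expected depth.
- **Ring:** I pinched the tab lightly, swung it over and pressed it down. At the steps where I read it, the downward press peaked at about 4.5 N, just under the 5 to 10 N you gave. The force then fell to almost nothing as the ring snapped past the nose, and I followed it down to its stop.

**Last checks:**
- **Pin:** The nose stands about 6 to 7 mm out of the far lug.
- **Ring:** The crossbar is 7 to 8 mm below the pin axis. The ring angle comes out at about 0.014 rad, inside the 0.03 limit, but my depth readings are only good to about 0.01 to 0.015 rad.
- **Ring staying closed:** It stayed down after I let go. I did not press it a second time to confirm.
- **Surroundings:** The robot is clear and touching nothing. In the side view the tin, lighter and cutters look undisturbed. I did not check the BNC tee separately.

**Where checks disagreed:** The pin droops slightly at the head (about 0.05 rad) because of the play in the lugs. The networks' nose reading in the last view was 2 to 3 mm off the depth reading, and I went by the depth and the picture.

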